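# Clear the load bank: unstack the bench units and draw out the connection plate

## Task

In the electrical machines lab, clear the blue load bank: take the three stacked tan units off it one at a time from the top, setting each down (not dropping it) flat and square in the tray made for its size. Only when all three are put away, draw the white connection plate straight out from under the load bank and lay it flat and square, grip up, in the widest tray. Leave the load bank standing where it is throughout.

Things in the scene. Friction and masses are not known exactly. Their poses are not given: they have to be found in the camera images.
- unit_short: The shortest of three tan sheet-metal bench units: closed flat-topped box 48 (x) by 64 (y, its long axis) by 40 (z) mm, dark vent slots near both ends of its top, on top of the stack, 140 mm above the bench; about 0.28 kg. Origin: centre of its underside, z up. Grip it across its 48 mm width.
- unit_mid: The middle-sized of three tan sheet-metal bench units: closed flat-topped box 54 (x) by 108 (y, its long axis) by 40 (z) mm, dark vent slots near both ends of its top, second from the top, on the long unit, 100 mm above the bench; about 0.42 kg. Origin: centre of its underside, z up. Grip it across its 54 mm width.
- unit_long: The longest of three tan sheet-metal bench units: closed flat-topped box 60 (x) by 152 (y, its long axis) by 40 (z) mm, dark vent slots near both ends of its top, lowest of the three, on the load bank, 60 mm above the bench; about 0.6 kg. Origin: centre of its underside, z up. Grip it across its 60 mm width.
- load_bank: Blue metal load bank under the three units, loose, about 1.8 kg: 120 (x) by 190 (y) by 60 (z) mm. It rests on two rubber runners 8 mm high, 20 mm wide, along x at y = +-80 mm, and on the plate between them; it does not drop when the plate goes. Its front faces its -x, roughly the robot. Origin: centre of its underside, at bench height.
- plate: Smooth white plate 120 (x, long axis) by 90 (y) by 8 mm, 0.14 kg, flat on bench, +x half (up to 66 mm) under the load bank. Origin: centre of its underside. Upright black grip 30 (x) by 14 (y) mm, top 44 mm above the underside, centred 45 mm from the origin towards -x, sticks out in front. Draw it level along -x by 85 mm to clear the load bank; light drag, under 10 N.
- tray_short: The shortest of four fixed trays beside the load bank, in any of four spots: black rubber floor 4 mm thick, dark steel rim 4 mm thick, its top 10 mm above the bench. Inside 68 (x) by 84 (y, its long axis) mm. Origin: centre of its underside, at bench height. For the short unit.
- tray_mid: The middle-sized (narrow) of four fixed trays beside the load bank, in any of four spots: black rubber floor 4 mm thick, dark steel rim 4 mm thick, its top 10 mm above the bench. Inside 74 (x) by 128 (y, its long axis) mm. Origin: centre of its underside, at bench height. For the middle-sized unit.
- tray_long: The longest of four fixed trays beside the load bank, in any of four spots: black rubber floor 4 mm thick, dark steel rim 4 mm thick, its top 10 mm above the bench. Inside 80 (x) by 172 (y, its long axis) mm. Origin: centre of its underside, at bench height. For the long unit.
- tray_plate: The widest of four fixed trays beside the load bank, in any of four spots: black rubber floor 4 mm thick, dark steel rim 4 mm thick, its top 10 mm above the bench. Inside 110 (x) by 140 (y, its long axis) mm. Origin: centre of its underside, at bench height. For the plate, its long x axis along this tray's y, either way round.

How it is judged:
By the outcome, as a careful person would: the job done as asked, in the order asked, and still so for the second after the job is handed in, with the robot touching nothing.
It also fails if it takes over 128 s, if anything falls off the work surface, if the arm or the gripper's body presses on something with over 40 N, if the wrist force passes 120 N, or if a joint passes its speed limit or range.

## Robot

A 6-joint arm with a two-finger parallel gripper is mounted at the origin on the work surface. World frame = base frame: x ahead of the robot, y to its left, z up, the work surface at z = 0. Lengths are in mm, angles in rad, forces in N, time in s.
With the tool pointing down it reaches from about 250 to 725 mm from the base axis. Payload 9.7 kg.
Tool frame: the origin (TCP) lies midway between the tips of the shut fingers; the grasp point (between the pads) lies 19 mm behind it (r.grip_depth is the z of the grasp point in the tool frame, in mm); z points along the fingers, y is the direction in which the jaws open and shut (so a half turn about z gives the same grasp; the last joint's range is limited). The gripper opens to 85 mm and grips with 20 to 120 N. Pads are 22 mm wide; open, the fingers measure 114 mm over their backs; the gripper's body (76 mm by 85 mm) begins 54 mm behind the grasp point. The pads swing forward as they close: fully open they stand 13 mm farther back than shut.
Start: joints at [1.294, 0.087, 0.176, 1.66, 0, 1.571], TCP at [150.301, 529.062, 231.284] pointing down, gripper open.
Joint ranges: [-3.13, 3.13], [-0.85, 1.81], [-1.15, 1.24], [-2.2, 2.28], [-1.44, 1.52], [-3.14, 3.14]. Speed limits (rad/s): [2.22, 2.22, 2.57, 3.14, 3.14, 3.14].

## Interface

Orientations are given as a unit quaternion [w, x, y, z].
In Python, from station import r gives the robot as it stands. The module is installed in compiled form; this text tells all that it offers.
- The arm moves only by the tool apply_moves, never from a script. Its argument "commands" is a list of rows, each a list of 3 entries, a list of its own where there are three numbers: the shift along the tool's x, y, z in m, then the turn, a rotation vector about the tool's x, y, z in rad, then the opening in per cent of the stroke, from 0 (shut) to 100 (fully open). In form: [[[x, y, z], [ax, ay, az], hand], ...]. A call has exactly 5 rows; each row shifts and turns the commanded pose from where the row before left it, along the tool's axes as they then stand; what a row does not reach is not made up. A row lasts 1/10 s, in which the tool goes at most 50 mm and 8.59 degrees, less where a joint would pass 70% of its speed; a pose out of reach is approached as far as the arm can. A call is refused whole if a number of a shift passes 0.05 or a number of a turn 0.15, either way. A call with a gripper value outside its range is refused whole. The fingers move at their own pace and stop on an object; the grip force is fixed at half the most. Time passes only in rows, so rows that do not move let the fingers close, or fill a call up. It gives the time, the measured TCP pose, the force and the opening at its end, in the units of the state.
- r.get_state(): the state, without advancing time (a new reading comes with each control period).
- r.get_image(name): name is "side" or "top" or "wrist"; returns a dict with "image" (384x512x3 uint8, blue, green, red), "K" (3x3 intrinsics, pixels), "R" (3x3) and "t" (3): a world point X has camera coordinates R X + t. Camera axes: x right, y down, z forward; pixel columns grow to the right and rows downward; lengths in mm; the calibration is good to about 2 mm. A picture is of the moment at which its call begins. There is no depth.
- r.job_done(): hands the job in, once; it reports no verdict.
The state is a dict: "t": time; "joints": joint angles; "qvel": joint speeds; "tau": joint torques, N m; "position": TCP position; "orientation": TCP orientation; "force": force on the tool from outside, world axes, zero at the start; "ft_torque": the same for the moment, N m; "gripper_width": finger opening in mm.
Only numpy, scipy, OpenCV 4.12 (cv2) and the standard library are available. Lean on these libraries where they do the work, as an engineer would, in place of code of your own. Each camera call takes 0.05 s, during which the arm holds its last target. There are 200 camera calls.

## Working session

There is one attempt and no reset: what is moved stays moved. The work goes in short steps, Python scripts to look and compute and a tool call to move; the robot and the scene stay as the last step left them, time stands still between calls to the robot, and variables do not carry over. Pictures are saved under pics/ and viewed, about 12 in all and at most 16, crops included, and the job is handed in when it is done.

Besides the shell and the picture viewer there is one more tool, called after "Emit:" by a JSON object that holds its "method" and its "body", one argument or row to a line. apply_moves: Moves the arm, as the interface text tells. Its arguments: {"type":"object","properties":{"commands":{"type":"array","items":{"type":"array"}}},"required":["commands"]}

```bash
mkdir -p pics
cat > h.py <<'E'
import numpy as np, cv2, json
from station import r
from scipy.spatial.transform import Rotation as Rot
def shot(n,f):
    d=r.get_image(n); cv2.imwrite(f'pics/{f}.png',d['image'])
    np.savez(f'pics/{f}.npz',img=d['image'],K=d['K'],R=d['R'],t=d['t']); return d
def load(f): return np.load(f'pics/{f}.npz')
def ray(d,u,v,z):
    K,R,t=d['K'],d['R'],np.ravel(d['t'])
    c=-R.T@t; q=R.T@np.linalg.inv(K)@np.array([u,v,1.]); return c+q*(z-c[2])/q[2]
def proj(d,P):
    P=np.atleast_2d(P); c=P@d['R'].T+np.ravel(d['t']); p=c@d['K'].T; return p[:,:2]/p[:,2:]
E
python3 - <<'E'
from h import *
s=r.get_state(); print({k:np.round(v,3).tolist() for k,v in s.items()}, r.grip_depth)
for n in ('top','side'):
    d=shot(n,n+'0'); print(n,np.round(-d['R'].T@np.ravel(d['t'])), np.round(d['K'][0,0]),np.round(d['R'],2).tolist())
E
```

```text
{'t': 0.0, 'joints': [1.294, 0.087, 0.175, 1.66, -0.0, 1.571], 'qvel': [0.0, -0.002, 0.0, -0.003, -0.0, -0.001], 'tau': [-0.001, -52.039, 46.48, 0.017, 0.0, -0.0], 'position': [150.23, 528.861, 230.602], 'orientation': [-0.0, 0.138, 0.99, -0.001], 'force': [0.074, -0.897, -0.612], 'ft_torque': [-0.033, 0.022, 0.033], 'gripper_width': 85.338} -18.700000000000003
top [4.470e+02 1.000e+00 1.268e+03] 421.0 [[-0.02, -1.0, 0.01], [-1.0, 0.02, -0.06], [0.06, -0.01, -1.0]]
side [ 518. -708.  541.] 374.0 [[1.0, -0.02, 0.01], [-0.01, -0.54, -0.84], [0.02, 0.84, -0.54]]
```

Run:
```python
import cv2
a=cv2.imread('pics/top0.png'); cv2.imwrite('pics/top0b.png',cv2.resize(a,(800,600),interpolation=cv2.INTER_CUBIC))
```

```text
(no output)
```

View pics/top0b.png

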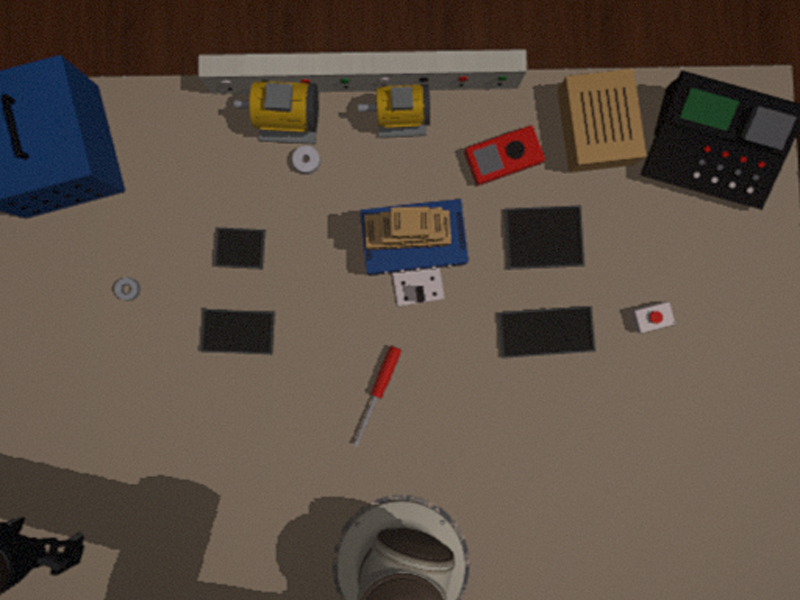

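View pics/side0.png

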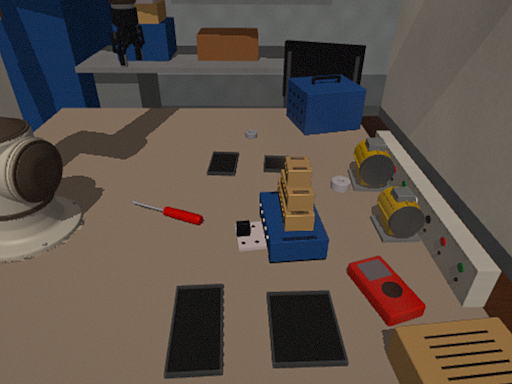

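The top view (800 wide) shows the load bank and stack at about (414,237) and the plate grip at (420,293). The trays are: short (240,248), mid (238,331), plate (544,237), long (547,331). I'll enlarge next.

Run:
```python
import cv2,numpy as np
a=cv2.imread('pics/top0.png')
def crop(u0,v0,w,h,s):
    c=cv2.resize(a[v0:v0+h,u0:u0+w],None,fx=s,fy=s,interpolation=cv2.INTER_CUBIC); return c
c=crop(220,120,90,80,7); cv2.imwrite('pics/c1.png',np.clip(c*1.5,0,255).astype('uint8'))
l=crop(120,135,65,100,6); rr=crop(310,125,80,110,5)
h=max(l.shape[0],rr.shape[0]); P=lambda i:cv2.copyMakeBorder(i,0,h-i.shape[0],0,0,0)
cv2.imwrite('pics/c2.png',np.clip(np.hstack([P(l),P(rr)])*1.6,0,255).astype('uint8'))
```

```text
(no output)
```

View pics/c1.png

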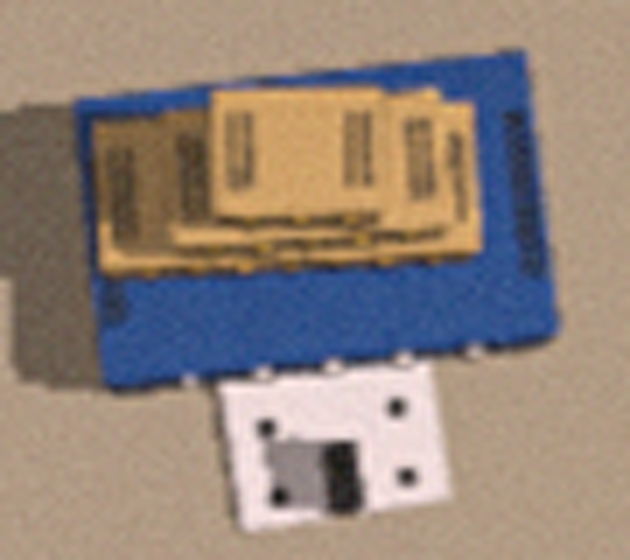

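View pics/c2.png

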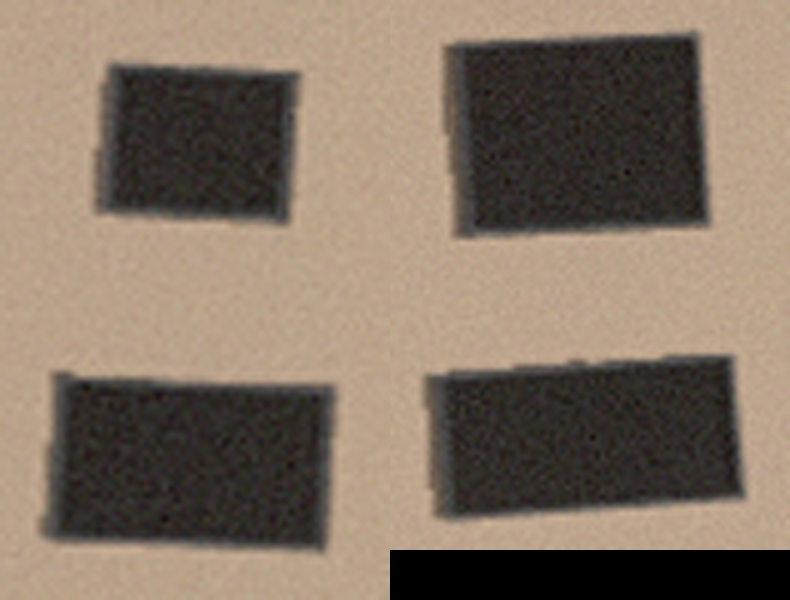

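The crops show the stack, bank and plate corners and the four tray outlines clearly. I'll fit known-size rectangles to the corners.

```bash
cat > fit.py <<'E'
from h import *
from scipy.optimize import least_squares
def fit(d,px,loc,z):
    """px: Nx2 pixels, loc: Nx2 object-frame points, z height. returns x,y,yaw,rms(mm)"""
    W=np.array([ray(d,u,v,z)[:2] for u,v in px]); loc=np.array(loc,float)
    def f(p):
        c,s=np.cos(p[2]),np.sin(p[2]); return (loc@np.array([[c,s],[-s,c]])+p[:2]-W).ravel()
    o=least_squares(f,[*(W.mean(0)),0]); return o.x,np.sqrt(np.mean(o.fun**2)*2),W
def rect(dx,dy): # image TL,TR,BR,BL : +x up in image, +y left
    a,b=dx/2,dy/2; return [(a,b),(a,-b),(-a,-b),(-a,b)]
E
python3 - <<'E'
from fit import *
d=load('top0')
m=lambda L,s,u0,v0,o=0:[((x-o+.5)/s+u0-.5,(y+.5)/s+v0-.5) for x,y in L]
def rep(n,px,loc,z):
    p,e,W=fit(d,px,loc,z); print(n,np.round(p[:2],1),'yaw',round(p[2],3),'rms',round(e,1))
A=lambda L:m(L,7,220,120)
rep('bank',A([(78,100),(525,52),(558,340),(108,385)]),rect(120,190),60)
rep('short',A([(210,92),(378,88),(382,210),(215,218)]),rect(48,64),180)
rep('mid',A([(440,92),(445,228),(172,240)]),rect(54,108)[1:],140)
rep('long',A([(95,122),(474,103),(483,247),(102,270)]),rect(60,152),100)
rep('plate',A([(243,530),(450,498)]),[(-60,45),(-60,-45)],8)
print('grip',ray(d,*A([(342,477)])[0],44))
B=lambda L:m(L,6,120,135); C=lambda L:m(L,5,310,125,390)
rep('tS',B([(108,64),(300,72),(288,222),(97,213)]),rect(76,92),10)
rep('tM',B([(54,374),(335,385),(325,549),(43,538)]),rect(82,136),10)
rep('tP',C([(448,46),(698,33),(709,226),(460,237)]),rect(118,148),10)
rep('tL',C([(430,376),(733,356),(744,496),(440,518)]),rect(88,180),10)
E
```

```text
bank [610.9 -38.9] yaw 0.084 rms 2.0
short [619.8 -27.7] yaw 0.015 rms 1.2
mid [620.9 -31.9] yaw 0.022 rms 1.3
long [619.1 -26.4] yaw 0.035 rms 0.7
plate [550.2 -42.2] yaw 0.131 rms 0.2
grip [504.86163848 -47.07887198  44.        ]
tS [601.9 296.1] yaw -0.072 rms 1.8
tM [443.5 301.5] yaw -0.064 rms 1.6
tP [ 610.1 -289. ] yaw 0.026 rms 1.8
tL [ 429.  -287.3] yaw 0.045 rms 2.3
```

```bash
cat > plan.py <<'E'
from h import *
def Rp(psi): 
    c,s=np.cos(psi),np.sin(psi); return np.array([[-s,c,0],[c,s,0],[0,0,-1.]])
def cur():
    s=r.get_state(); w,x,y,z=s['orientation']; return np.array(s['position']),Rot.from_quat([x,y,z,w]),s
def plan(way,hand,n=None,start=None):
    """way: list of (x,y,z,psi[,hand[,n]]) ; prints rows"""
    p,R,s=cur(); print('now',np.round(p,1),'psi',round(float(np.arctan2(*R.as_matrix()[1::-1,1])),3),'F',np.round(s['force'],1),'w',round(s['gripper_width'],1),'t',round(s['t'],2))
    rows=[]
    for w in way:
        q=np.array(w[:3],float); Rt=Rot.from_matrix(Rp(w[3])); hd=w[4] if len(w)>4 else hand
        rv=(R.inv()*Rt).as_rotvec(); 
        k=w[5] if len(w)>5 else max(1,int(np.ceil(max(np.abs(rv).max()/.145,np.linalg.norm(q-p)/42))))
        dp=(q-p)/k
        for i in range(k):
            Ri=R*Rot.from_rotvec(rv*i/k); a=Ri.inv().apply(dp)/1000
            rows.append([np.round(a,4).tolist(),np.round(rv/k,3).tolist(),hd])
        p,R=q,Rt
    while len(rows)%5: rows.append([[0,0,0],[0,0,0],rows[-1][2]])
    for i in range(0,len(rows),5): print(str(rows[i:i+5]).replace(' ','').replace('0.0,','0,').replace('0.0]','0]'))
E
python3 -c "
from plan import *
plan([(560,-28,290,0.02)],100)"
```

```text
now [150.2 528.9 230.7] psi 1.294 F [ 0.7 -0.4 -0.3] w 85.3 t 0.1
[[[-0.0321,-0.0249,-0.0035],[-0,0,0.075],100],[[-0.0339,-0.0225,-0.0035],[-0,0,0.075],100],[[-0.0355,-0.0198,-0.0035],[-0,0,0.075],100],[[-0.0369,-0.0171,-0.0035],[-0,0,0.075],100],[[-0.0381,-0.0143,-0.0035],[-0,0,0.075],100]]
[[[-0.039,-0.0114,-0.0035],[-0,0,0.075],100],[[-0.0398,-0.0085,-0.0035],[-0,0,0.075],100],[[-0.0403,-0.0055,-0.0035],[-0,0,0.075],100],[[-0.0406,-0.0024,-0.0035],[-0,0,0.075],100],[[-0.0407,0.0006,-0.0035],[-0,0,0.075],100]]
[[[-0.0405,0.0036,-0.0035],[-0,0,0.075],100],[[-0.0401,0.0067,-0.0035],[-0,0,0.075],100],[[-0.0395,0.0097,-0.0035],[-0,0,0.075],100],[[-0.0387,0.0126,-0.0035],[-0,0,0.075],100],[[-0.0376,0.0154,-0.0035],[-0,0,0.075],100]]
[[[-0.0364,0.0182,-0.0035],[-0,0,0.075],100],[[-0.0349,0.0209,-0.0035],[-0,0,0.075],100],[[0,0,0],[0,0,0],100],[[0,0,0],[0,0,0],100],[[0,0,0],[0,0,0],100]]
```

Emit:
{"method": "apply_moves", "body": {
  "commands": [
    [[-0.032,-0.025,-0.004],[0,0,0.075],100],
    [[-0.034,-0.022,-0.004],[0,0,0.075],100],
    [[-0.035,-0.02,-0.004],[0,0,0.075],100],
    [[-0.037,-0.017,-0.004],[0,0,0.075],100],
    [[-0.038,-0.014,-0.004],[0,0,0.075],100]
  ]
}}

```text
t: 0.6
position: [271.2, 364.6, 251.1]
orientation: [-0.0, 0.321, 0.947, -0.0]
force: [0.8, -0.2, 0.2]
gripper_width: 85.4
```

Emit:
{"method": "apply_moves", "body": {
  "commands": [
    [[-0.039,-0.011,-0.004],[0,0,0.075],100],
    [[-0.04,-0.009,-0.004],[0,0,0.075],100],
    [[-0.04,-0.006,-0.004],[0,0,0.075],100],
    [[-0.041,-0.002,-0.004],[0,0,0.075],100],
    [[-0.041,0.001,-0.004],[0,0,0.075],100]
  ]
}}

```text
t: 1.1
position: [392.3, 200.3, 271.3]
orientation: [-0.0, 0.492, 0.87, -0.0]
force: [1.1, 0.2, -0.1]
gripper_width: 85.4
```

Emit:
{"method": "apply_moves", "body": {
  "commands": [
    [[-0.041,0.004,-0.004],[0,0,0.075],100],
    [[-0.04,0.007,-0.004],[0,0,0.075],100],
    [[-0.04,0.01,-0.004],[0,0,0.075],100],
    [[-0.039,0.013,-0.004],[0,0,0.075],100],
    [[-0.038,0.015,-0.004],[0,0,0.075],100]
  ]
}}

```text
t: 1.6
position: [514.3, 35.3, 291.1]
orientation: [-0.0, 0.646, 0.763, -0.0]
force: [0.2, 0.8, -0.1]
gripper_width: 85.9
```

Emit:
{"method": "apply_moves", "body": {
  "commands": [
    [[-0.036,0.018,-0.004],[0,0,0.075],100],
    [[-0.035,0.021,-0.004],[0,0,0.075],100],
    [[0,0,0],[0,0,0],100],
    [[0,0,0],[0,0,0],100],
    [[0,0,0],[0,0,0],100]
  ]
}}

```text
t: 2.1
position: [561.1, -27.8, 299.2]
orientation: [-0.0, 0.7, 0.714, -0.0]
force: [0.2, 0.9, 0.9]
gripper_width: 85.4
```

```bash
python3 -c "
from plan import *
plan([(610,-28,290,0.02)],100)
d=shot('wrist','w1'); print(-d['R'].T@np.ravel(d['t']),d['R'][2])
cv2.imwrite('pics/w1b.png',cv2.resize(d['image'],(800,600)))"
```

```text
now [561.1 -27.8 299.2] psi 0.02 F [0.2 0.9 0.9] w 85.4 t 2.1
[[[-0.0006,0.0244,0.0046],[-0,-0,-0],100],[[-0.0006,0.0244,0.0046],[-0,-0,-0],100],[[0,0,0],[0,0,0],100],[[0,0,0],[0,0,0],100],[[0,0,0],[0,0,0],100]]
[559.91879542  40.63591898 442.63010094] [ 0.00476969 -0.27369817 -0.96180381]
```

View pics/w1b.png

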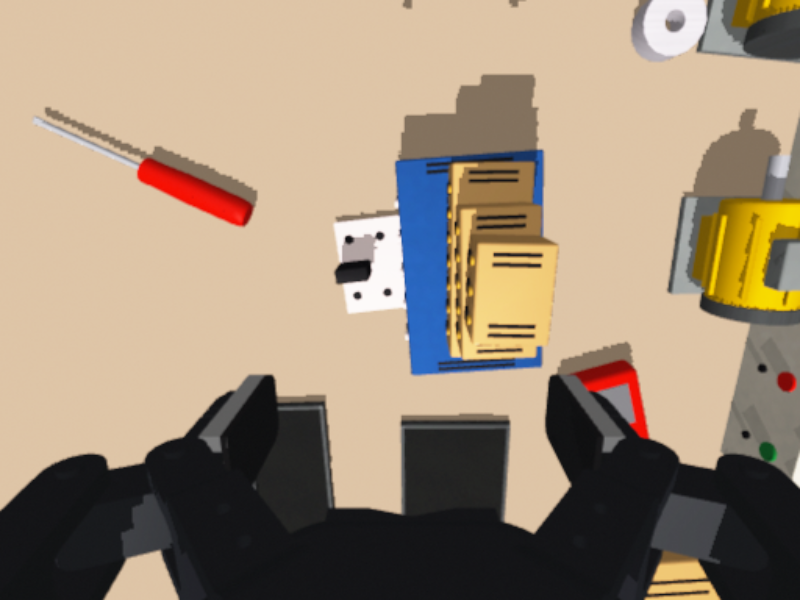

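The wrist view shows the stack clear, short unit top about (473..557, 241..345) in 800-wide pixels, with the plate grip at (352,271). I'll enlarge it.

Run:
```python
import cv2
a=cv2.imread('pics/w1.png'); c=a[90:245,205:365]
cv2.imwrite('pics/c3.png',cv2.resize(c,None,fx=3.75,fy=3.75,interpolation=cv2.INTER_CUBIC)); print(c.shape)
```

```text
(155, 160, 3)
```

View pics/c3.png

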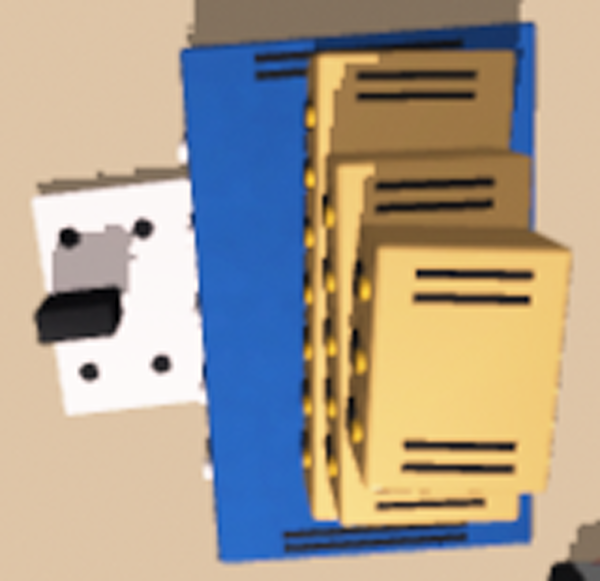

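Run:
```python
from fit import *
d=load('w1')
# image right=+x, down=-y : order TL,TR,BR,BL -> (-x,+y),(+x,+y),(+x,-y),(-x,-y)
def rc(dx,dy): a,b=dx/2,dy/2; return [(-a,b),(a,b),(a,-b),(-a,-b)]
m=lambda L:[((x+.5)/3.75+205-.5,(y+.5)/3.75+90-.5) for x,y in L]
def rep(n,L,loc,z):
    p,e,W=fit(d,m(L),loc,z); print(n,np.round(p[:2],1),'yaw',round(p[2],3),'rms',round(e,1),np.round(W[:,:2],1).tolist())
rep('short',[(378,243),(570,250),(548,493),(362,487)],rc(48,64),180)
rep('mid',[(530,157),(516,520),(342,525)],rc(54,108)[1:],140)
rep('bank',[(183,50),(535,24),(532,543),(220,562)],rc(120,190),60)
rep('plate',[(34,198),(68,414)],[(-60,45),(-60,-45)],8)
print(ray(d,*m([(82,313)])[0],44))
```

```text
short [622.4 -28.8] yaw -0.002 rms 0.8 [[598.9, 3.1], [645.5, 2.3], [646.6, -60.6], [598.5, -59.9]]
mid [621.6 -32.8] yaw 0.061 rms 1.1 [[644.9, 21.7], [651.1, -84.9], [599.0, -87.5]]
bank [614.4 -38.8] yaw 0.089 rms 1.2 [[547.3, 49.7], [664.8, 60.2], [682.2, -127.4], [563.4, -137.6]]
plate [552.5 -43.1] yaw 0.131 rms 0.1 [[487.1, -6.2], [498.9, -95.6]]
[509.91922656 -44.6398745   44.        ]
```

```bash
python3 -c "
from plan import *
plan([(621.5,-28.3,215,0.005,100,3),(621.5,-28.3,146,0.005,100,4),(621.5,-28.3,146,0.005,100,3)],100)"
```

```text
now [561.1 -27.6 299.4] psi 0.02 F [-0.1  1.4 -0.3] w 85.3 t 2.15
[[[-0.0007,0.0201,0.0281],[-0,-0,0.005],100],[[-0.0006,0.0201,0.0281],[-0,-0,0.005],100],[[-0.0005,0.0201,0.0281],[-0,-0,0.005],100],[[0,0,0.0173],[0,0,0],100],[[0,0,0.0173],[0,0,0],100]]
[[[0,0,0.0173],[0,0,0],100],[[0,0,0.0173],[0,0,0],100],[[0,0,0],[0,0,0],100],[[0,0,0],[0,0,0],100],[[0,0,0],[0,0,0],100]]
```

Emit:
{"method": "apply_moves", "body": {
  "commands": [
    [[-0.0005,0.02,0.028],[0,0,0.005],100],
    [[-0.0005,0.02,0.028],[0,0,0.005],100],
    [[-0.0005,0.02,0.028],[0,0,0.005],100],
    [[0,0,0.017],[0,0,0],100],
    [[0,0,0.017],[0,0,0],100]
  ]
}}

```text
t: 2.65
position: [621.2, -27.7, 180.1]
orientation: [-0.0, 0.705, 0.709, -0.0]
force: [0.3, -0.4, 0.2]
gripper_width: 85.6
```

Emit:
{"method": "apply_moves", "body": {
  "commands": [
    [[0,0,0.017],[0,0,0],100],
    [[0,0,0.017],[0,0,0],100],
    [[0,0,0],[0,0,0],100],
    [[0,0,0],[0,0,0],100],
    [[0,0,0],[0,0,0],100]
  ]
}}

```text
t: 3.15
position: [621.9, -28.5, 148.8]
orientation: [0.001, 0.705, 0.709, 0.001]
force: [-0.6, 0.0, 0.9]
gripper_width: 85.2
```

Emit:
{"method": "apply_moves", "body": {
  "commands": [
    [[0,0,0],[0,0,0],55],
    [[0,0,0],[0,0,0],40],
    [[0,0,0],[0,0,0],0],
    [[0,0,0],[0,0,0],0],
    [[0,0,0],[0,0,0],0]
  ]
}}

```text
t: 3.65
position: [622.1, -29.1, 148.0]
orientation: [0.001, 0.706, 0.708, 0.001]
force: [3.0, 0.5, 4.9]
gripper_width: 47.4
```

Emit:
{"method": "apply_moves", "body": {
  "commands": [
    [[0,0,0],[0,0,0],0],
    [[0,0,0],[0,0,0],0],
    [[0,0,-0.005],[0,0,0],0],
    [[0,0,-0.01],[0,0,0],0],
    [[0,0,-0.015],[0,0,0],0]
  ]
}}

```text
t: 4.15
position: [620.8, -29.0, 176.7]
orientation: [-0.001, 0.706, 0.708, -0.001]
force: [0.4, 0.4, -3.2]
gripper_width: 47.0
```

```bash
python3 -c "
from plan import *
plan([(602,296,215,-0.072,0)],0)
d=shot('wrist','w2');a=d['image']; b=shot('side','s2')['image'][130:280,210:370]
cv2.imwrite('pics/w2b.png',np.hstack([cv2.resize(a,(440,330)),cv2.resize(b,(352,330))]))"
```

```text
now [620.8 -29.  176.7] psi 0.004 F [ 0.4  0.4 -3.2] w 47.0 t 4.15
[[[0.0406,-0.0022,-0.0048],[-0,-0,0.009],0],[[0.0406,-0.0026,-0.0048],[-0,-0,0.009],0],[[0.0406,-0.003,-0.0048],[-0,-0,0.009],0],[[0.0406,-0.0034,-0.0048],[-0,-0,0.009],0],[[0.0405,-0.0037,-0.0048],[-0,-0,0.009],0]]
[[[0.0405,-0.0041,-0.0048],[-0,-0,0.009],0],[[0.0404,-0.0045,-0.0048],[-0,-0,0.009],0],[[0.0404,-0.0049,-0.0048],[-0,-0,0.009],0],[[0,0,0],[0,0,0],0],[[0,0,0],[0,0,0],0]]
```

View pics/w2b.png

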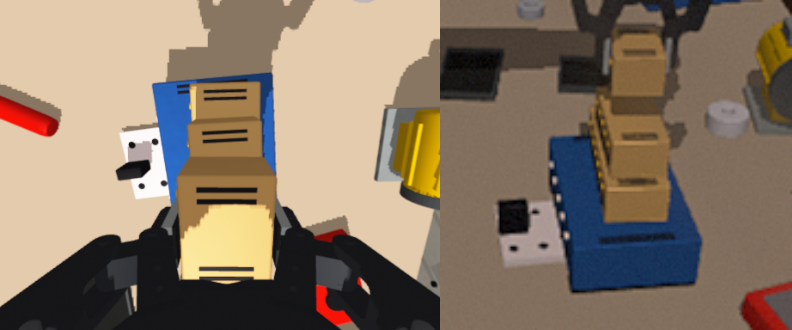

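The unit is lifted cleanly and the rest hasn't been disturbed. I'll move toward the trays, stopping short so the wrist camera can measure both left trays.

Emit:
{"method": "apply_moves", "body": {
  "commands": [
    [[0.03,-0.002,-0.015],[0,0,0.009],0],
    [[0.04,-0.003,-0.015],[0,0,0.009],0],
    [[0.04,-0.003,-0.008],[0,0,0.009],0],
    [[0.04,-0.003,0],[0,0,0.009],0],
    [[0.04,-0.004,0],[0,0,0.009],0]
  ]
}}

```text
t: 4.75
position: [609.1, 162.7, 215.1]
orientation: [-0.0, 0.722, 0.692, -0.0]
force: [0.6, -0.0, -3.1]
gripper_width: 47.5
```

Emit:
{"method": "apply_moves", "body": {
  "commands": [
    [[0.04,-0.004,0],[0,0,0.009],0],
    [[0.03,-0.004,0],[0,0,0.009],0],
    [[0.02,-0.003,0],[0,0,0.009],0],
    [[0,0,0],[0,0,0],0],
    [[0,0,0],[0,0,0],0]
  ]
}}

```text
t: 5.25
position: [602.5, 251.7, 214.6]
orientation: [-0.0, 0.73, 0.683, -0.001]
force: [-0.3, -0.4, -3.3]
gripper_width: 46.9
```

```bash
python3 -c "
from plan import *
plan([(602,296,215,-0.072,0)],0)
d=shot('wrist','w3');cv2.imwrite('pics/w3b.png',cv2.resize(d['image'],(800,600),interpolation=cv2.INTER_CUBIC))"
```

```text
now [602.5 251.7 214.6] psi -0.067 F [-0.3 -0.4 -3.3] w 46.9 t 5.25
[[[0.0221,-0.0017,-0.0002],[-0.001,0,0.003],0],[[0.0221,-0.0018,-0.0002],[-0.001,0,0.003],0],[[0,0,0],[0,0,0],0],[[0,0,0],[0,0,0],0],[[0,0,0],[0,0,0],0]]
```

View pics/w3b.png

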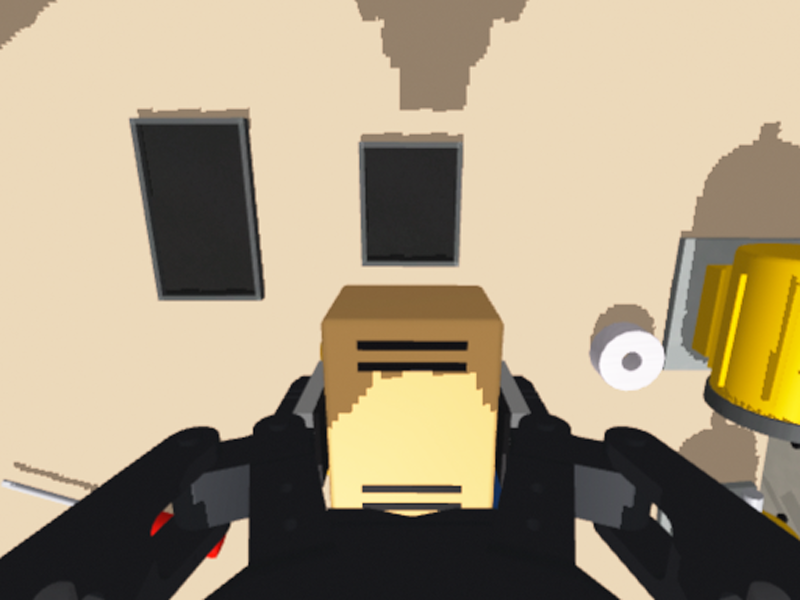

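Short tray rim corners are (360,142),(463,142),(459,265),(361,265) and mid tray (131,119)…(160,299). The held unit's +y top edge runs (323,320)-(502,320).

Run:
```python
from fit import *
d=load('w3')
def rc(dx,dy): a,b=dx/2,dy/2; return [(-a,b),(a,b),(a,-b),(-a,-b)]
m=lambda L:[((x+.5)*.64-.5,(y+.5)*.64-.5) for x,y in L]
def rep(n,L,loc,z):
    p,e,W=fit(d,m(L),loc,z); print(n,np.round(p[:2],1),'yaw',round(p[2],3),'rms',round(e,1),np.round(W[:,:2],1).tolist())
rep('tS',[(360,142),(463,142),(459,265),(361,265)],rc(76,92),10)
rep('tM',[(131,119),(247,119),(261,298),(160,299)],rc(82,136),10)
rep('unit',[(323,320),(502,320)],rc(48,64)[:2],246.5)
```

```text
tS [604.9 296.3] yaw -0.075 rms 0.9 [[571.2, 344.0], [645.8, 338.9], [639.4, 248.5], [563.0, 253.6]]
tM [445.5 301.2] yaw -0.071 rms 1.5 [[409.0, 370.6], [492.0, 365.0], [480.9, 232.4], [400.3, 237.0]]
unit [602.9 251.6] yaw -0.067 rms 0.8 [[581.9, 285.1], [628.2, 282.0]]
```

```bash
python3 -c "
from plan import *
plan([(604.5,296.3,180,-0.075,0,2),(604.5,296.3,40,-0.075,0,6),(604.5,296.3,15,-.075,0,2)],0)"
```

```text
now [602.7 251.1 214.8] psi -0.068 F [ 0.5 -0.7 -3.3] w 47.2 t 5.3
[[[0.0226,-0.0006,0.0174],[-0,0,0.004],0],[[0.0226,-0.0007,0.0174],[-0,0,0.004],0],[[0,0,0.0233],[0,0,0],0],[[0,0,0.0233],[0,0,0],0],[[0,0,0.0233],[0,0,0],0]]
[[[0,0,0.0233],[0,0,0],0],[[0,0,0.0233],[0,0,0],0],[[0,0,0.0233],[0,0,0],0],[[0,0,0.0125],[0,0,0],0],[[0,0,0.0125],[0,0,0],0]]
```

Emit:
{"method": "apply_moves", "body": {
  "commands": [
    [[0.0225,-0.0007,0.0175],[0,0,0.004],0],
    [[0.0225,-0.0007,0.0175],[0,0,0.004],0],
    [[0,0,0.023],[0,0,0],0],
    [[0,0,0.023],[0,0,0],0],
    [[0,0,0.023],[0,0,0],0]
  ]
}}

```text
t: 5.8
position: [604.7, 295.4, 110.4]
orientation: [0.0, 0.734, 0.679, -0.0]
force: [0.4, 0.1, -2.7]
gripper_width: 47.4
```

Emit:
{"method": "apply_moves", "body": {
  "commands": [
    [[0,0,0.023],[0,0,0],0],
    [[0,0,0.023],[0,0,0],0],
    [[0,0,0.023],[0,0,0],0],
    [[0,0,0.012],[0,0,0],0],
    [[0,0,0.008],[0,0,0],0]
  ]
}}

```text
t: 6.3
position: [604.4, 295.5, 21.3]
orientation: [-0.0, 0.734, 0.679, -0.001]
force: [0.5, 0.1, -2.4]
gripper_width: 47.4
```

Emit:
{"method": "apply_moves", "body": {
  "commands": [
    [[0,0,0.003],[0,0,0],0],
    [[0,0,0.002],[0,0,0],0],
    [[0,0,0.001],[0,0,0],0],
    [[0,0,0],[0,0,0],0],
    [[0,0,0],[0,0,0],0]
  ]
}}

```text
t: 6.8
position: [604.7, 296.8, 16.9]
orientation: [0.0, 0.733, 0.68, 0.0]
force: [-1.0, 0.4, -3.5]
gripper_width: 47.1
```

Emit:
{"method": "apply_moves", "body": {
  "commands": [
    [[0,0,0.001],[0,0,0],0],
    [[0,0,0.001],[0,0,0],0],
    [[0,0,0.001],[0,0,0],0],
    [[0,0,0],[0,0,0],0],
    [[0,0,0],[0,0,0],0]
  ]
}}

```text
t: 7.3
position: [604.5, 296.6, 13.2]
orientation: [-0.0, 0.733, 0.68, -0.0]
force: [0.0, -0.7, -2.8]
gripper_width: 47.3
```

Emit:
{"method": "apply_moves", "body": {
  "commands": [
    [[0,0,0.001],[0,0,0],0],
    [[0,0,0],[0,0,0],0],
    [[0,0,0],[0,0,0],0],
    [[0,0,0],[0,0,0],0],
    [[0,0,0],[0,0,0],0]
  ]
}}

```text
t: 7.8
position: [604.5, 296.6, 12.3]
orientation: [-0.0, 0.733, 0.68, -0.0]
force: [0.2, 0.1, -3.4]
gripper_width: 47.1
```

Emit:
{"method": "apply_moves", "body": {
  "commands": [
    [[0,0,0.0007],[0,0,0],0],
    [[0,0,0],[0,0,0],0],
    [[0,0,0.0007],[0,0,0],0],
    [[0,0,0],[0,0,0],0],
    [[0,0,0],[0,0,0],0]
  ]
}}

```text
t: 8.3
position: [604.6, 296.7, 12.1]
orientation: [0.0, 0.733, 0.68, 0.0]
force: [-2.4, -1.4, 6.1]
gripper_width: 47.2
```

Contact is felt where predicted, so I'll release and rise.

Emit:
{"method": "apply_moves", "body": {
  "commands": [
    [[0,0,0],[0,0,0],65],
    [[0,0,0],[0,0,0],75],
    [[0,0,0],[0,0,0],85],
    [[0,0,0],[0,0,0],100],
    [[0,0,-0.005],[0,0,0],100]
  ]
}}

```text
t: 8.8
position: [604.1, 296.4, 15.2]
orientation: [-0.0, 0.733, 0.68, -0.001]
force: [-0.2, -0.6, -0.6]
gripper_width: 85.3
```

Emit:
{"method": "apply_moves", "body": {
  "commands": [
    [[0,0,-0.02],[0,0,0],100],
    [[0,0,-0.04],[0,0,0],100],
    [[0,0,-0.045],[0,0,0],100],
    [[0,0,-0.045],[0,0,0],100],
    [[0,0,-0.045],[0,0,0],100]
  ]
}}

```text
t: 9.3
position: [604.2, 296.4, 213.3]
orientation: [0.0, 0.733, 0.68, 0.0]
force: [0.8, 0.2, -0.5]
gripper_width: 85.5
```

```bash
python3 -c "
from plan import *
plan([(580,20,230,0.04)],100)
d=shot('wrist','w4')"
```

```text
now [604.2 296.4 213.3] psi -0.076 F [ 0.8  0.2 -0.5] w 85.5 t 9.3
[[[-0.0396,-0.0004,-0.0024],[0,-0,-0.017],100],[[-0.0396,-0.0011,-0.0024],[0,-0,-0.017],100],[[-0.0396,-0.0018,-0.0024],[0,-0,-0.017],100],[[-0.0396,-0.0024,-0.0024],[0,-0,-0.017],100],[[-0.0395,-0.0031,-0.0024],[0,-0,-0.017],100]]
[[[-0.0395,-0.0037,-0.0024],[0,-0,-0.017],100],[[-0.0394,-0.0044,-0.0024],[0,-0,-0.017],100],[[0,0,0],[0,0,0],100],[[0,0,0],[0,0,0],100],[[0,0,0],[0,0,0],100]]
```

Emit:
{"method": "apply_moves", "body": {
  "commands": [
    [[-0.04,0,-0.003],[0,0,-0.017],100],
    [[-0.04,-0.001,-0.003],[0,0,-0.017],100],
    [[-0.04,-0.002,-0.003],[0,0,-0.017],100],
    [[-0.04,-0.002,-0.003],[0,0,-0.017],100],
    [[-0.04,-0.003,-0.003],[0,0,-0.017],100]
  ]
}}

```text
t: 9.85
position: [587.7, 95.6, 226.4]
orientation: [0.0, 0.704, 0.711, 0.0]
force: [-0.2, -0.2, -0.8]
gripper_width: 85.5
```

Emit:
{"method": "apply_moves", "body": {
  "commands": [
    [[-0.04,-0.004,-0.003],[0,0,-0.017],100],
    [[-0.04,-0.004,-0.003],[0,0,-0.017],100],
    [[0,0,0],[0,0,0],100],
    [[0,0,0],[0,0,0],100],
    [[0,0,0],[0,0,0],100]
  ]
}}

```text
t: 10.35
position: [581.6, 17.6, 231.9]
orientation: [-0.0, 0.692, 0.722, 0.0]
force: [-0.1, -0.2, -0.8]
gripper_width: 85.1
```

```bash
python3 -c "
from plan import *
cur(); d=shot('wrist','w5'); a=d['image']; b=load('w4')['img']; print(proj(d,[[621,-32,140],[604,296,40]]),proj(load('w4'),[[604,296,44]]))
c1=cv2.resize(a[60:290,170:400],(600,600),interpolation=cv2.INTER_CUBIC)
u,v=proj(load('w4'),[[604,296,44]])[0].astype(int); v=min(v,284); c2=cv2.resize(b[v-100:v+100,u-33:u+33],(198,600))
cv2.imwrite('pics/w5b.png',np.hstack([c1,c2])); plan([(600,0,230,0.04)],100)"
```

```text
[[ 304.84344111  249.73894672]
 [ 300.5750053  -126.35911976]] [[262.83140715 175.63522577]]
now [581.6  17.9 231.9] psi 0.044 F [0.4 0.6 0.8] w 85.3 t 10.4
[[[-0.0187,0.0176,0.0018],[-0,-0,0.004],100],[[0,0,0],[0,0,0],100],[[0,0,0],[0,0,0],100],[[0,0,0],[0,0,0],100],[[0,0,0],[0,0,0],100]]
```

View pics/w5b.png

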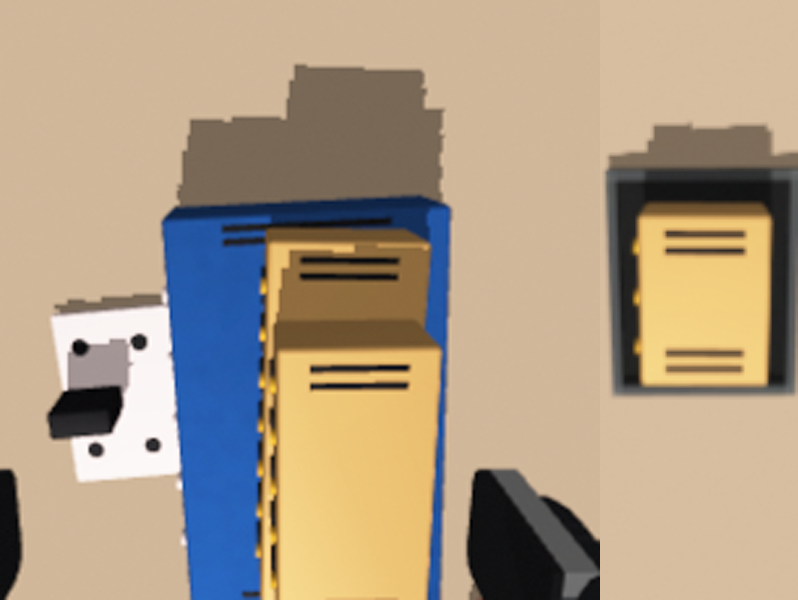

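The short unit sits square in its tray. The mid unit's top +y edge runs (278,349)-(441,349) in this crop.

Run:
```python
from fit import *
d=load('w5'); k=230/600
m=lambda L:[((x+.5)*k+170-.5,(y+.5)*k+60-.5) for x,y in L]
W=np.array([ray(d,*p,140)[:2] for p in m([(278,349),(441,349),(428,599),(283,599)])]); print(np.round(W,1))
for a,b in((W[0],W[3]),(W[1],W[2])): print('edge yaw',np.arctan2(-(a-b)[0],(a-b)[1]))
print('end yaw',np.arctan2(*(W[1]-W[0])[::-1]), 'centre', W[:2].mean(0)-54*np.array([-np.sin(.035),np.cos(.035)]))
```

```text
[[592.6  19.2]
 [645.3  21.4]
 [651.3 -71.4]
 [599.5 -73.6]]
edge yaw 0.07424616481358087
edge yaw 0.06404057530218968
end yaw 0.04263072901071044 centre [620.84229504 -33.67423254]
```

```bash
python3 -c "
from plan import *
plan([(621.7,-33,190,0.058,100,2),(621.7,-33,106.5,0.058,100,4)],100)"
```

```text
now [581.6  17.9 231.9] psi 0.044 F [0.4 0.6 0.8] w 85.3 t 10.4
[[[-0.0263,0.0189,0.0209],[-0,-0,-0.007],100],[[-0.0264,0.0187,0.0209],[-0,-0,-0.007],100],[[0,0,0.0209],[0,0,0],100],[[0,0,0.0209],[0,0,0],100],[[0,0,0.0209],[0,0,0],100]]
[[[0,0,0.0209],[0,0,0],100],[[0,0,0],[0,0,0],100],[[0,0,0],[0,0,0],100],[[0,0,0],[0,0,0],100],[[0,0,0],[0,0,0],100]]
```

Emit:
{"method": "apply_moves", "body": {
  "commands": [
    [[-0.0263,0.019,0.021],[0,0,-0.007],100],
    [[-0.0263,0.0187,0.021],[0,0,-0.007],100],
    [[0,0,0],[0,0,0],100],
    [[0,0,0.021],[0,0,0],100],
    [[0,0,0.021],[0,0,0],100]
  ]
}}

```text
t: 10.9
position: [622.0, -32.6, 147.9]
orientation: [0.0, 0.686, 0.727, 0.0]
force: [-0.4, -0.7, 0.1]
gripper_width: 85.3
```

Emit:
{"method": "apply_moves", "body": {
  "commands": [
    [[0,0,0.021],[0,0,0],100],
    [[0,0,0.02],[0,0,0],100],
    [[0,0,0],[0,0,0],100],
    [[0,0,0],[0,0,0],100],
    [[0,0,0],[0,0,0],100]
  ]
}}

```text
t: 11.4
position: [622.2, -33.3, 108.5]
orientation: [0.001, 0.686, 0.727, 0.001]
force: [1.0, 0.1, 0.2]
gripper_width: 85.4
```

Emit:
{"method": "apply_moves", "body": {
  "commands": [
    [[0,0,0],[0,0,0],60],
    [[0,0,0],[0,0,0],40],
    [[0,0,0],[0,0,0],0],
    [[0,0,0],[0,0,0],0],
    [[0,0,0],[0,0,0],0]
  ]
}}

```text
t: 11.9
position: [622.1, -33.9, 107.9]
orientation: [0.001, 0.687, 0.727, 0.001]
force: [0.4, 0.1, 6.2]
gripper_width: 52.9
```

Emit:
{"method": "apply_moves", "body": {
  "commands": [
    [[0,0,0],[0,0,0],0],
    [[0,0,0],[0,0,0],0],
    [[0,0,-0.005],[0,0,0],0],
    [[0,0,-0.015],[0,0,0],0],
    [[0,0,-0.03],[0,0,0],0]
  ]
}}

```text
t: 12.4
position: [620.2, -33.8, 155.4]
orientation: [-0.002, 0.687, 0.727, -0.002]
force: [0.9, -0.3, -2.8]
gripper_width: 53.0
```

```bash
python3 -c "
from plan import *
plan([(605,20,180,0.04,0,2),(445,301.2,180,-.068,0,9),(445,301.2,20,-.068,0,9)],0)"
```

```text
now [620.2 -33.8 155.4] psi 0.057 F [ 0.9 -0.3 -2.8] w 53.0 t 12.4
[[[0.0273,-0.0061,-0.0122],[-0.002,-0,0.008],0],[[0.0273,-0.0063,-0.0123],[-0.002,-0,0.008],0],[[0.0319,-0.0165,0],[0,0,0.012],0],[[0.0317,-0.0169,0],[0,0,0.012],0],[[0.0315,-0.0173,0],[0,0,0.012],0]]
[[[0.0313,-0.0177,0],[0,0,0.012],0],[[0.0311,-0.018,0],[0,0,0.012],0],[[0.0309,-0.0184,0],[0,0,0.012],0],[[0.0307,-0.0188,0],[0,0,0.012],0],[[0.0304,-0.0191,0],[0,0,0.012],0]]
[[[0.0302,-0.0195,0],[0,0,0.012],0],[[0,0,0.0178],[0,0,0],0],[[0,0,0.0178],[0,0,0],0],[[0,0,0.0178],[0,0,0],0],[[0,0,0.0178],[0,0,0],0]]
[[[0,0,0.0178],[0,0,0],0],[[0,0,0.0178],[0,0,0],0],[[0,0,0.0178],[0,0,0],0],[[0,0,0.0178],[0,0,0],0],[[0,0,0.0178],[0,0,0],0]]
```

Emit:
{"method": "apply_moves", "body": {
  "commands": [
    [[0.027,-0.006,-0.012],[0,0,0.008],0],
    [[0.027,-0.006,-0.012],[0,0,0.008],0],
    [[0.032,-0.0165,0],[0,0,0.012],0],
    [[0.032,-0.017,0],[0,0,0.012],0],
    [[0.0315,-0.0175,0],[0,0,0.012],0]
  ]
}}

```text
t: 12.9
position: [552.2, 114.4, 181.7]
orientation: [0.0, 0.706, 0.709, 0.0]
force: [0.4, -0.1, -2.8]
gripper_width: 53.3
```

Emit:
{"method": "apply_moves", "body": {
  "commands": [
    [[0.0315,-0.0175,0],[0,0,0.012],0],
    [[0.031,-0.018,0],[0,0,0.012],0],
    [[0.031,-0.0185,0],[0,0,0.012],0],
    [[0.0305,-0.019,0],[0,0,0.012],0],
    [[0.0305,-0.019,0],[0,0,0.012],0]
  ]
}}

```text
t: 13.4
position: [463.0, 270.7, 181.8]
orientation: [0.0, 0.727, 0.687, 0.0]
force: [0.6, 1.1, -3.3]
gripper_width: 53.1
```

Emit:
{"method": "apply_moves", "body": {
  "commands": [
    [[0.03,-0.0195,0],[0,0,0.012],0],
    [[0,0,0],[0,0,0],0],
    [[0,0,0.02],[0,0,0],0],
    [[0,0,0.02],[0,0,0],0],
    [[0,0,0],[0,0,0],0]
  ]
}}

```text
t: 13.9
position: [445.2, 299.7, 138.9]
orientation: [-0.0, 0.73, 0.683, -0.002]
force: [-0.1, -1.1, -3.2]
gripper_width: 52.8
```

```bash
python3 -c "
from plan import *
d=shot('wrist','w6'); plan([(445,301.2,20,-.068,0,6)],0)
cv2.imwrite('pics/w6b.png',cv2.resize(d['image'],(800,600),interpolation=cv2.INTER_CUBIC))"
```

```text
now [445.7 300.  140.5] psi -0.067 F [-0.7 -0.1 -3.2] w 53.6 t 13.95
[[[0.0002,-0.0001,0.0201],[-0,0,0],0],[[0.0002,-0.0001,0.0201],[-0,0,0],0],[[0.0002,-0.0001,0.0201],[-0,0,0],0],[[0.0002,-0.0001,0.0201],[-0,0,0],0],[[0.0002,-0.0001,0.0201],[-0,0,0],0]]
[[[0.0002,-0.0001,0.0201],[-0,0,0],0],[[0,0,0],[0,0,0],0],[[0,0,0],[0,0,0],0],[[0,0,0],[0,0,0],0],[[0,0,0],[0,0,0],0]]
```

View pics/w6b.png

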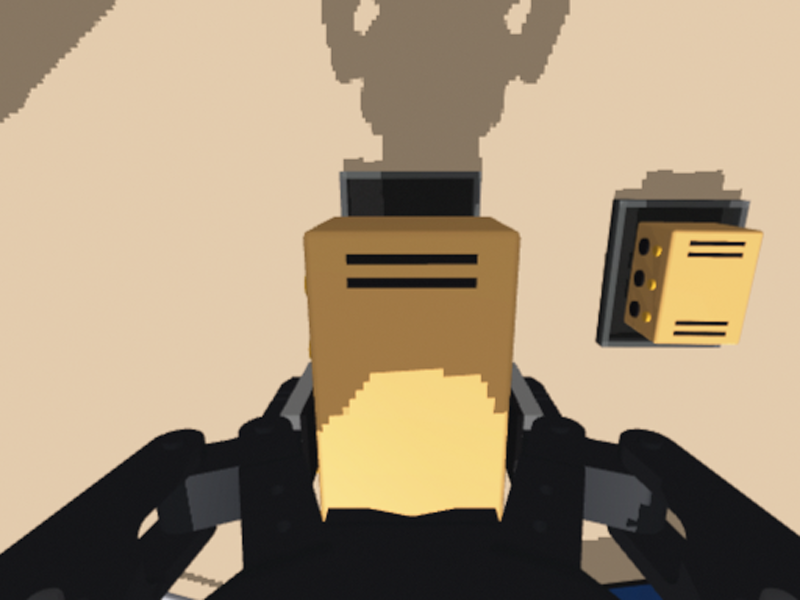

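Mid tray's far edge runs (341,172)-(481,172) and the unit's top edge (305,234)-(520,233).

Run:
```python
from fit import *
d=load('w6')
def rc(dx,dy): a,b=dx/2,dy/2; return [(-a,b),(a,b)]
m=lambda L:[((x+.5)*.64-.5,(y+.5)*.64-.5) for x,y in L]
for n,L,q,z in (('tM',[(341,172),(481,172)],rc(82,136),10),('unit',[(305,234),(520,233)],rc(54,108),172.5)):
    p,e,W=fit(d,m(L),q,z); print(n,np.round(p,3),round(e,1))
    c,s=np.cos(-.068),np.sin(-.068); M=W.mean(0); h=q[0][1]; print(M-h*np.array([-s,c]))
```

```text
tM [ 4.44633e+02  3.00486e+02 -6.80000e-02] 0.6
[444.60914763 300.48721897]
unit [ 4.45918e+02  3.00232e+02 -6.30000e-02] 1.0
[445.627251   300.25128755]
```

Everything agrees within 1.5 mm. I'll lower it here.

Emit:
{"method": "apply_moves", "body": {
  "commands": [
    [[0,-0.0005,0.025],[0,0,0],0],
    [[0,-0.0005,0.025],[0,0,0],0],
    [[0,0,0.025],[0,0,0],0],
    [[0,0,0.02],[0,0,0],0],
    [[0,0,0.015],[0,0,0],0]
  ]
}}

```text
t: 14.45
position: [445.5, 300.6, 31.1]
orientation: [0.0, 0.731, 0.683, 0.0]
force: [1.3, -0.4, -3.6]
gripper_width: 53.0
```

Emit:
{"method": "apply_moves", "body": {
  "commands": [
    [[0,0,0.007],[0,0,0],0],
    [[0,0,0.005],[0,0,0],0],
    [[0,0,0.002],[0,0,0],0],
    [[0,0,0],[0,0,0],0],
    [[0,0,0],[0,0,0],0]
  ]
}}

```text
t: 14.95
position: [445.5, 301.0, 17.6]
orientation: [0.0, 0.73, 0.683, 0.0]
force: [0.3, 0.2, -3.3]
gripper_width: 53.0
```

Emit:
{"method": "apply_moves", "body": {
  "commands": [
    [[0,0,0.002],[0,0,0],0],
    [[0,0,0.001],[0,0,0],0],
    [[0,0,0.001],[0,0,0],0],
    [[0,0,0],[0,0,0],0],
    [[0,0,0],[0,0,0],0]
  ]
}}

```text
t: 15.45
position: [445.1, 300.7, 12.9]
orientation: [0.0, 0.73, 0.683, -0.0]
force: [-0.4, -0.3, -4.1]
gripper_width: 53.2
```

Emit:
{"method": "apply_moves", "body": {
  "commands": [
    [[0,0,0.001],[0,0,0],0],
    [[0,0,0],[0,0,0],0],
    [[0,0,0.0007],[0,0,0],0],
    [[0,0,0],[0,0,0],0],
    [[0,0,0],[0,0,0],0]
  ]
}}

```text
t: 15.95
position: [445.2, 300.8, 11.9]
orientation: [0.0, 0.73, 0.683, 0.0]
force: [-2.2, -1.4, 5.4]
gripper_width: 53.0
```

Emit:
{"method": "apply_moves", "body": {
  "commands": [
    [[0,0,0],[0,0,0],70],
    [[0,0,0],[0,0,0],80],
    [[0,0,0],[0,0,0],90],
    [[0,0,0],[0,0,0],100],
    [[0,0,-0.005],[0,0,0],100]
  ]
}}

```text
t: 16.45
position: [444.8, 300.5, 15.7]
orientation: [-0.0, 0.73, 0.683, -0.001]
force: [-0.3, 0.1, -0.3]
gripper_width: 85.5
```

Emit:
{"method": "apply_moves", "body": {
  "commands": [
    [[0,0,-0.02],[0,0,0],100],
    [[0,0,-0.04],[0,0,0],100],
    [[0,0,-0.045],[0,0,0],100],
    [[0,0,-0.045],[0,0,0],100],
    [[0,0,-0.035],[0,0,0],100]
  ]
}}

```text
t: 16.95
position: [445.3, 300.9, 204.6]
orientation: [0.0, 0.73, 0.683, 0.001]
force: [0.7, 0.5, 0.4]
gripper_width: 85.4
```

```bash
python3 -c "
from plan import *
shot('wrist','w7'); plan([(600,40,230,0.06)],100)"
```

```text
now [446.3 301.6 209.9] psi -0.067 F [-1.  -1.9  3.9] w 85.4 t 17.0
[[[-0.0313,0.0214,-0.0025],[0.001,-0.001,-0.016],100],[[-0.0317,0.0209,-0.0025],[0.001,-0.001,-0.016],100],[[-0.032,0.0204,-0.0025],[0.001,-0.001,-0.016],100],[[-0.0323,0.0198,-0.0025],[0.001,-0.001,-0.016],100],[[-0.0326,0.0193,-0.0025],[0.001,-0.001,-0.016],100]]
[[[-0.0329,0.0188,-0.0025],[0.001,-0.001,-0.016],100],[[-0.0332,0.0183,-0.0025],[0.001,-0.001,-0.016],100],[[-0.0335,0.0177,-0.0025],[0.001,-0.001,-0.016],100],[[0,0,0],[0,0,0],100],[[0,0,0],[0,0,0],100]]
```

Emit:
{"method": "apply_moves", "body": {
  "commands": [
    [[-0.0315,0.0215,-0.003],[0,0,-0.016],100],
    [[-0.0315,0.021,-0.003],[0,0,-0.016],100],
    [[-0.032,0.0205,-0.003],[0,0,-0.016],100],
    [[-0.032,0.02,-0.003],[0,0,-0.016],100],
    [[-0.0325,0.0195,-0.003],[0,0,-0.016],100]
  ]
}}

```text
t: 17.5
position: [542.6, 136.4, 216.5]
orientation: [0.0, 0.702, 0.712, 0.0]
force: [0.5, -0.2, -0.7]
gripper_width: 85.7
```

Emit:
{"method": "apply_moves", "body": {
  "commands": [
    [[-0.033,0.019,-0.003],[0,0,-0.016],100],
    [[-0.033,0.0185,-0.003],[0,0,-0.016],100],
    [[-0.0335,0.018,-0.003],[0,0,-0.016],100],
    [[0,0,0],[0,0,0],100],
    [[0,0,0],[0,0,0],100]
  ]
}}

```text
t: 18.0
position: [600.5, 39.1, 224.9]
orientation: [-0.0, 0.686, 0.728, -0.0]
force: [-0.2, 0.1, -0.1]
gripper_width: 85.5
```

```bash
python3 -c "
from plan import *
d=shot('wrist','w8'); a=d['image']; b=load('w7')['img']; print(proj(d,[[621,-32,100]]),proj(load('w7'),[[445,301,44]]))
c1=cv2.resize(a[60:290,170:400],(600,600),interpolation=cv2.INTER_CUBIC)
u,v=proj(load('w7'),[[445,301,44]])[0].astype(int); v=min(max(v,100),284); c2=cv2.resize(b[v-100:v+100,u-33:u+33],(198,600))
cv2.imwrite('pics/w8b.png',np.hstack([c1,c2])); plan([],100)"
```

```text
[[279.15700501 253.54959709]] [[262.49439806 177.02157363]]
now [600.2  40.  225. ] psi 0.06 F [0.9 1.2 0.4] w 85.2 t 18.05
```

View pics/w8b.png

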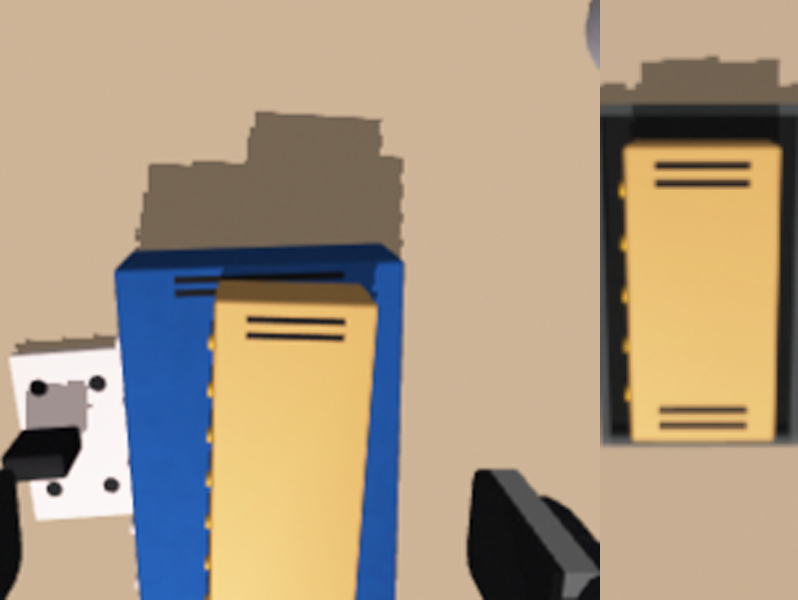

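Mid unit is square in its tray. The long unit's top +y edge runs (216,297)-(378,304) in the crop.

Run:
```python
from fit import *
d=load('w8'); k=230/600
m=lambda L:[((x+.5)*k+170-.5,(y+.5)*k+60-.5) for x,y in L]
W=np.array([ray(d,*p,100)[:2] for p in m([(216,297),(378,304),(357,599),(209,599)])]); print(np.round(W,1))
for a,b in((W[0],W[3]),(W[1],W[2])): print('edge yaw',np.arctan2(-(a-b)[0],(a-b)[1]))
y=.02; print('end yaw',np.arctan2(*(W[1]-W[0])[::-1]), 'centre', W[:2].mean(0)-76*np.array([-np.sin(y),np.cos(y)]))
from plan import plan
plan([(620.5,-27.5,150,0.02,100,3),(620.5,-27.5,66.5,.02,100,4)],100)
```

```text
[[589.7  49.8]
 [648.5  50.7]
 [653.2 -72.2]
 [592.9 -75.7]]
edge yaw 0.025770654773327285
edge yaw 0.03754560971027576
end yaw 0.01462009345403785 centre [620.6422478  -25.72260754]
now [600.2  40.  225. ] psi 0.06 F [0.9 1.2 0.4] w 85.2 t 18.05
[[[-0.0229,0.0054,0.025],[-0,-0,0.013],100],[[-0.0228,0.0057,0.025],[-0,-0,0.013],100],[[-0.0227,0.006,0.025],[-0,-0,0.013],100],[[0,0,0.0209],[0,0,0],100],[[0,0,0.0209],[0,0,0],100]]
[[[0,0,0.0209],[0,0,0],100],[[0,0,0.0209],[0,0,0],100],[[0,0,0],[0,0,0],100],[[0,0,0],[0,0,0],100],[[0,0,0],[0,0,0],100]]
```

Emit:
{"method": "apply_moves", "body": {
  "commands": [
    [[-0.0224,0.0057,0.025],[0,0,0.0105],100],
    [[-0.0223,0.006,0.025],[0,0,0.0105],100],
    [[-0.0222,0.0063,0.025],[0,0,0.0105],100],
    [[0,0,0],[0,0,0],100],
    [[0,0,0.021],[0,0,0],100]
  ]
}}

```text
t: 18.55
position: [622.3, -25.2, 131.5]
orientation: [0.001, 0.696, 0.718, 0.001]
force: [0.3, 2.2, 0.1]
gripper_width: 85.4
```

Emit:
{"method": "apply_moves", "body": {
  "commands": [
    [[0,0,0.021],[0,0,0],100],
    [[0,0,0.021],[0,0,0],100],
    [[0,0,0.02],[0,0,0],100],
    [[0,0,0],[0,0,0],100],
    [[0,0,0],[0,0,0],100]
  ]
}}

```text
t: 19.05
position: [621.7, -24.9, 68.4]
orientation: [0.0, 0.696, 0.718, 0.0]
force: [0.5, -0.3, 0.6]
gripper_width: 85.5
```

Emit:
{"method": "apply_moves", "body": {
  "commands": [
    [[0,0,0],[0,0,0],80],
    [[0,0,0],[0,0,0],60],
    [[0,0,0],[0,0,0],0],
    [[0,0,0],[0,0,0],0],
    [[0,0,0],[0,0,0],0]
  ]
}}

```text
t: 19.55
position: [622.1, -25.8, 69.2]
orientation: [0.001, 0.697, 0.718, 0.001]
force: [-2.5, 1.0, 7.3]
gripper_width: 59.1
```

Emit:
{"method": "apply_moves", "body": {
  "commands": [
    [[0,0,0],[0,0,0],0],
    [[0,0,0],[0,0,0],0],
    [[0,0,-0.005],[0,0,0],0],
    [[0,0,-0.015],[0,0,0],0],
    [[0,0,-0.03],[0,0,0],0]
  ]
}}

```text
t: 20.05
position: [620.2, -26.0, 115.6]
orientation: [-0.002, 0.697, 0.717, -0.002]
force: [0.7, -0.1, -6.6]
gripper_width: 58.7
```

```bash
python3 -c "
from plan import *
plan([(610,-45,150,0.03,0,1),(431,-270,150,0.045,0,7)],0)"
```

```text
now [620.2 -26.  115.6] psi 0.029 F [ 0.7 -0.1 -6.6] w 58.7 t 20.05
[[[-0.0187,-0.0109,-0.0343],[-0.005,-0,-0.001],0],[[-0.0314,-0.0265,0],[0,0,-0.002],0],[[-0.0313,-0.0266,0],[0,0,-0.002],0],[[-0.0312,-0.0267,0],[0,0,-0.002],0],[[-0.0312,-0.0267,0],[0,0,-0.002],0]]
[[[-0.0311,-0.0268,0],[0,0,-0.002],0],[[-0.0311,-0.0269,0],[0,0,-0.002],0],[[-0.031,-0.0269,0],[0,0,-0.002],0],[[0,0,0],[0,0,0],0],[[0,0,0],[0,0,0],0]]
```

Emit:
{"method": "apply_moves", "body": {
  "commands": [
    [[-0.0187,-0.011,-0.034],[0,0,-0.001],0],
    [[-0.0315,-0.0265,0],[0,0,-0.002],0],
    [[-0.0315,-0.0265,0],[0,0,-0.002],0],
    [[-0.031,-0.0265,0],[0,0,-0.002],0],
    [[-0.031,-0.0265,0],[0,0,-0.002],0]
  ]
}}

```text
t: 20.55
position: [508.3, -174.6, 152.0]
orientation: [0.0, 0.693, 0.721, -0.0]
force: [0.9, -0.5, -7.0]
gripper_width: 58.8
```

Emit:
{"method": "apply_moves", "body": {
  "commands": [
    [[-0.031,-0.027,0],[0,0,-0.002],0],
    [[-0.031,-0.027,0],[0,0,-0.002],0],
    [[-0.031,-0.027,0],[0,0,-0.002],0],
    [[0,0,0],[0,0,0],0],
    [[0,0,0],[0,0,0],0]
  ]
}}

```text
t: 21.05
position: [431.8, -270.5, 152.0]
orientation: [0.0, 0.692, 0.722, 0.0]
force: [-0.6, 0.4, -6.4]
gripper_width: 59.1
```

```bash
python3 -c "
from plan import *
d=shot('wrist','w9'); plan([(431,-287,80,.045,0,4)],0)
cv2.imwrite('pics/w9b.png',cv2.resize(d['image'],(800,600),interpolation=cv2.INTER_CUBIC))"
```

```text
now [ 432.4 -269.8  151.8] psi 0.044 F [ 0.5  0.1 -7.4] w 59.2 t 21.1
[[[-0.0043,-0.0005,0.018],[0,-0,-0],0],[[-0.0043,-0.0005,0.018],[0,-0,-0],0],[[-0.0043,-0.0005,0.018],[0,-0,-0],0],[[-0.0043,-0.0005,0.018],[0,-0,-0],0],[[0,0,0],[0,0,0],0]]
```

View pics/w9b.png

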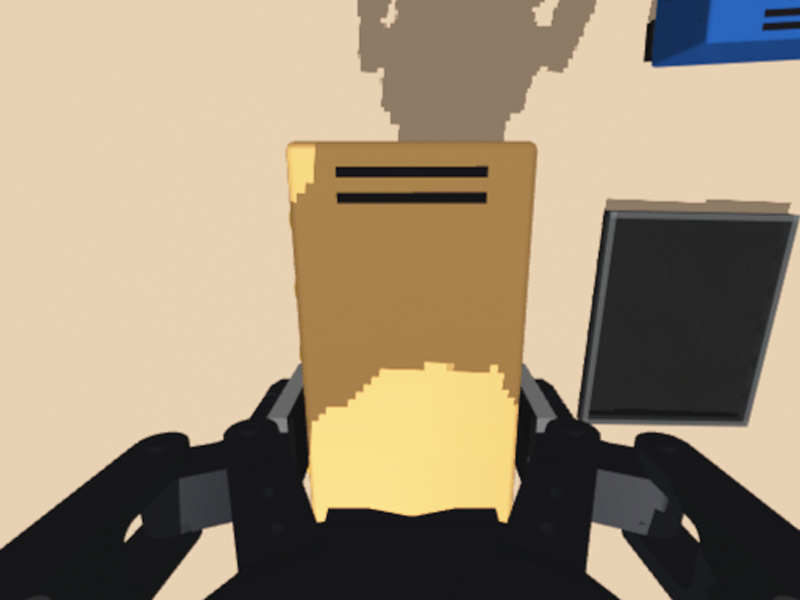

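The wrist view shows the plate tray (606,212)…(748,424), but the held unit hides the long tray. I'll get its corners by contour from the first side and top pictures.

Run:
```python
from fit import *
def rc(dx,dy): a,b=dx/2,dy/2; return [(-a,b),(a,b),(a,-b),(-a,-b)]
d=load('w9'); px=[((x+.5)*.64-.5,(y+.5)*.64-.5) for x,y in [(606,212),(797,216),(748,424),(578,424)]]
p,e,W=fit(d,px,rc(118,148),10); print('tP wrist',np.round(p,3),round(e,1))
for n in('side0','top0'):
    d=load(n); g=cv2.GaussianBlur(cv2.cvtColor(d['img'],cv2.COLOR_BGR2GRAY),(3,3),0)
    m=(g<(70 if n=='side0' else 62)).astype('uint8')
    cs,_=cv2.findContours(m,cv2.RETR_EXTERNAL,cv2.CHAIN_APPROX_NONE)
    for nm,x,y,dx,dy in(('tS',604.5,296.5,76,92),('tM',445,301,82,136),('tL',431,-287,88,180),('tP',612,-289,118,148)):
        q=proj(d,[[x,y,5]])[0]
        for c in cs:
            if cv2.pointPolygonTest(c,(float(q[0]),float(q[1])),False)>=0 and cv2.contourArea(c)<9000:
                # silhouette fit: convex hull of projected rim box (z 0..10) vs contour points
                h=c[:,0].astype(float)
                def res(pp):
                    s,co=np.sin(pp[2]),np.cos(pp[2]); L=np.array([(a*dx/2,b*dy/2,z) for a in(-1,1) for b in(-1,1) for z in(0,10)])
                    P=np.c_[L[:,:2]@np.array([[co,s],[-s,co]])+pp[:2],L[:,2]]
                    H=cv2.convexHull(proj(d,P).astype('float32'))
                    return [cv2.pointPolygonTest(H,(float(u),float(v)),True)-pp[3] for u,v in h]
                o=least_squares(res,[x,y,0.02,0.3],x_scale=[1,1,.01,.3],loss='soft_l1',diff_step=1e-4)
                print(n,nm,np.round(o.x,3),'rms px',round(float(np.sqrt(np.mean(o.fun**2))),2),len(h))
```

```text
tP wrist [ 6.12438e+02 -2.92469e+02  3.10000e-02] 1.3
side0 tS [ 6.00631e+02  2.89383e+02 -1.37000e-01  1.36000e+00] rms px 2.31 90
side0 tM [ 4.45303e+02  2.97543e+02 -7.10000e-02  8.55000e-01] rms px 0.29 93
side0 tL [ 4.30992e+02 -2.90928e+02  4.70000e-02  8.10000e-01] rms px 0.41 281
side0 tP [ 6.12406e+02 -2.93669e+02  2.10000e-02  1.02200e+00] rms px 0.28 282
top0 tS [ 6.02783e+02  2.97202e+02 -7.10000e-02  9.63000e-01] rms px 0.33 104
top0 tM [ 4.42900e+02  3.02004e+02 -6.60000e-02  9.96000e-01] rms px 0.3 139
top0 tL [ 4.29242e+02 -2.87257e+02  4.80000e-02  9.51000e-01] rms px 0.41 170
top0 tP [ 6.11451e+02 -2.89321e+02  2.70000e-02  7.79000e-01] rms px 0.44 169
```

Long tray estimate is (431,-289.5), yaw 0.047; the sources agree within 3 mm and there is 10 mm of clearance.

Emit:
{"method": "apply_moves", "body": {
  "commands": [
    [[-0.01,0,0.01],[0,0,-0.002],0],
    [[-0.0095,0,0.02],[0,0,0],0],
    [[0,0,0.03],[0,0,0],0],
    [[0,0,0.03],[0,0,0],0],
    [[0,0,0.02],[0,0,0],0]
  ]
}}

```text
t: 21.6
position: [432.9, -288.2, 38.2]
orientation: [-0.001, 0.69, 0.724, -0.0]
force: [-0.3, -0.7, -6.6]
gripper_width: 59.2
```

Emit:
{"method": "apply_moves", "body": {
  "commands": [
    [[0,0,0.01],[0,0,0],0],
    [[0,0,0.006],[0,0,0],0],
    [[0,0,0.004],[0,0,0],0],
    [[0,0,0.003],[0,0,0],0],
    [[0,0,0],[0,0,0],0]
  ]
}}

```text
t: 22.1
position: [433.5, -289.3, 18.6]
orientation: [0.0, 0.69, 0.723, 0.0]
force: [-0.6, 0.0, -6.4]
gripper_width: 59.2
```

Emit:
{"method": "apply_moves", "body": {
  "commands": [
    [[0,-0.002,0],[0,0,0],0],
    [[0,0,0.002],[0,0,0],0],
    [[0,0,0.001],[0,0,0],0],
    [[0,0,0.0005],[0,0,0],0],
    [[0,0,0],[0,0,0],0]
  ]
}}

```text
t: 22.6
position: [431.2, -289.3, 14.6]
orientation: [-0.0, 0.69, 0.723, 0.0]
force: [-0.4, 0.2, -8.0]
gripper_width: 59.3
```

Emit:
{"method": "apply_moves", "body": {
  "commands": [
    [[0,0,0.001],[0,0,0],0],
    [[0,0,0],[0,0,0],0],
    [[0,0,0.0005],[0,0,0],0],
    [[0,0,0],[0,0,0],0],
    [[0,0,0],[0,0,0],0]
  ]
}}

```text
t: 23.1
position: [431.3, -289.3, 13.3]
orientation: [0.0, 0.69, 0.723, 0.0]
force: [-0.6, 0.1, -6.6]
gripper_width: 59.1
```

Emit:
{"method": "apply_moves", "body": {
  "commands": [
    [[0,0,0.0007],[0,0,0],0],
    [[0,0,0],[0,0,0],0],
    [[0,0,0.0006],[0,0,0],0],
    [[0,0,0],[0,0,0],0],
    [[0,0,0],[0,0,0],0]
  ]
}}

```text
t: 23.6
position: [431.3, -289.3, 13.2]
orientation: [0.0, 0.69, 0.723, 0.0]
force: [-6.5, 3.5, 8.5]
gripper_width: 58.8
```

Emit:
{"method": "apply_moves", "body": {
  "commands": [
    [[0,0,0],[0,0,0],75],
    [[0,0,0],[0,0,0],85],
    [[0,0,0],[0,0,0],95],
    [[0,0,0],[0,0,0],100],
    [[0,0,-0.005],[0,0,0],100]
  ]
}}

```text
t: 24.1
position: [430.9, -289.1, 16.5]
orientation: [-0.0, 0.69, 0.723, -0.0]
force: [-0.5, -0.2, -0.8]
gripper_width: 85.5
```

Emit:
{"method": "apply_moves", "body": {
  "commands": [
    [[0,0,-0.02],[0,0,0],100],
    [[0,0,-0.04],[0,0,0],100],
    [[0,0,-0.045],[0,0,0],100],
    [[0,0,-0.045],[0,0,0],100],
    [[0,0,-0.035],[0,0,0],100]
  ]
}}

```text
t: 24.6
position: [431.4, -289.4, 205.2]
orientation: [0.001, 0.69, 0.723, 0.0]
force: [1.1, -0.4, -0.6]
gripper_width: 85.2
```

```bash
python3 -c "
from plan import *
shot('wrist','w10'); p=(470,-20,210,0.13-np.pi/2); plan([p],100); print(r.get_state()['joints'])"
```

```text
now [ 432.5 -290.1  210.5] psi 0.047 F [-2.5  1.7  4.5] w 85.1 t 24.65
[[[0.0244,0.0045,-0.0001],[0.001,-0,0.135],100],[[0.0248,0.0012,-0.0001],[0.001,-0,0.135],100],[[0.0247,-0.0021,-0.0001],[0.001,-0,0.135],100],[[0.0242,-0.0054,-0.0001],[0.001,-0,0.135],100],[[0.0232,-0.0087,-0.0001],[0.001,-0,0.135],100]]
[[[0.0219,-0.0117,-0],[0.001,-0,0.135],100],[[0.0201,-0.0145,-0],[0.001,-0,0.135],100],[[0.0179,-0.0171,-0],[0.001,-0,0.135],100],[[0.0155,-0.0194,-0],[0.001,-0,0.135],100],[[0.0127,-0.0213,0],[0.001,-0,0.135],100]]
[[[0.0097,-0.0228,0],[0.001,-0,0.135],100],[[0,0,0],[0,0,0],100],[[0,0,0],[0,0,0],100],[[0,0,0],[0,0,0],100],[[0,0,0],[0,0,0],100]]
[-5.90896343e-01  7.28137525e-04  4.63125872e-02  1.60734922e+00
 -6.85500280e-06  9.33416958e-01]
```

```bash
python3 -c "
from plan import *
p=(470,-50,200,0.131+np.pi/2); plan([p+(60,12)],60)
b=load('w10'); print(proj(b,[[431,-289,44]]))"
```

```text
now [ 432.5 -290.1  210.5] psi 0.047 F [-2.5  1.7  4.5] w 85.1 t 24.65
[[[0.0198,0.004,0.0008],[0,0.001,-0.138],60],[[0.0191,0.0067,0.0008],[0,0.001,-0.138],60],[[0.018,0.0093,0.0008],[0,0.001,-0.138],60],[[0.0165,0.0117,0.0008],[0,0.001,-0.138],60],[[0.0148,0.0139,0.0009],[0,0.001,-0.138],60]]
[[[0.0127,0.0158,0.0009],[0,0.001,-0.138],60],[[0.0104,0.0174,0.0009],[0,0.001,-0.138],60],[[0.008,0.0186,0.0009],[0,0.001,-0.138],60],[[0.0053,0.0195,0.0009],[0,0.001,-0.138],60],[[0.0026,0.0201,0.0009],[0,0.001,-0.138],60]]
[[[-0.0002,0.0203,0.0009],[0,0.001,-0.138],60],[[-0.003,0.02,0.0009],[0,0.001,-0.138],60],[[0,0,0],[0,0,0],60],[[0,0,0],[0,0,0],60],[[0,0,0],[0,0,0],60]]
[[262.49555111 176.13761958]]
```

Emit:
{"method": "apply_moves", "body": {
  "commands": [
    [[0.02,0.004,0.001],[0,0,-0.138],60],
    [[0.019,0.0065,0.001],[0,0,-0.138],60],
    [[0.018,0.009,0.001],[0,0,-0.138],60],
    [[0.0165,0.0115,0.001],[0,0,-0.138],60],
    [[0.015,0.014,0.001],[0,0,-0.138],60]
  ]
}}

```text
t: 25.15
position: [446.2, -188.4, 197.0]
orientation: [0.0, 0.403, 0.915, 0.0]
force: [0.2, -0.2, -0.7]
gripper_width: 51.3
```

Emit:
{"method": "apply_moves", "body": {
  "commands": [
    [[0.0125,0.016,0.001],[0,0,-0.138],60],
    [[0.0105,0.0175,0.001],[0,0,-0.138],60],
    [[0.008,0.0185,0.001],[0,0,-0.138],60],
    [[0.0055,0.0195,0.001],[0,0,-0.138],60],
    [[0.0025,0.02,0.001],[0,0,-0.138],60]
  ]
}}

```text
t: 25.65
position: [461.9, -88.3, 192.0]
orientation: [0.0, 0.069, 0.998, -0.0]
force: [0.1, -0.4, 0.6]
gripper_width: 51.4
```

Emit:
{"method": "apply_moves", "body": {
  "commands": [
    [[0,0.02,0.001],[0,0,-0.138],60],
    [[-0.003,0.02,0.001],[0,0,-0.138],60],
    [[0,0,0],[0,0,0],60],
    [[0,0,0],[0,0,0],60],
    [[0,0,0],[0,0,0],60]
  ]
}}

```text
t: 26.15
position: [467.8, -49.9, 190.0]
orientation: [0.0, -0.065, 0.998, -0.0]
force: [-0.1, -0.6, 1.1]
gripper_width: 51.4
```

```bash
python3 -c "
from plan import *
d=shot('wrist','w11'); a=d['image']; b=load('w10')['img']; print(proj(d,[[508,-47,44]]))
u,v=proj(d,[[508,-47,44]])[0].astype(int); u0,v0=max(u-100,0),max(v-110,0); print(u0,v0)
c1=cv2.resize(a[v0:v0+200,u0:u0+200],(600,600),interpolation=cv2.INTER_CUBIC)
c2=cv2.resize(b[76:276,229:295],(198,600))
cv2.imwrite('pics/w11b.png',np.hstack([c1,c2])); plan([],100)"
```

```text
[[262.01521489 217.79073228]]
162 107
now [467.8 -50.  190. ] psi 1.7 F [1.1 0.6 0.3] w 51.2 t 26.2
```

View pics/w11b.png

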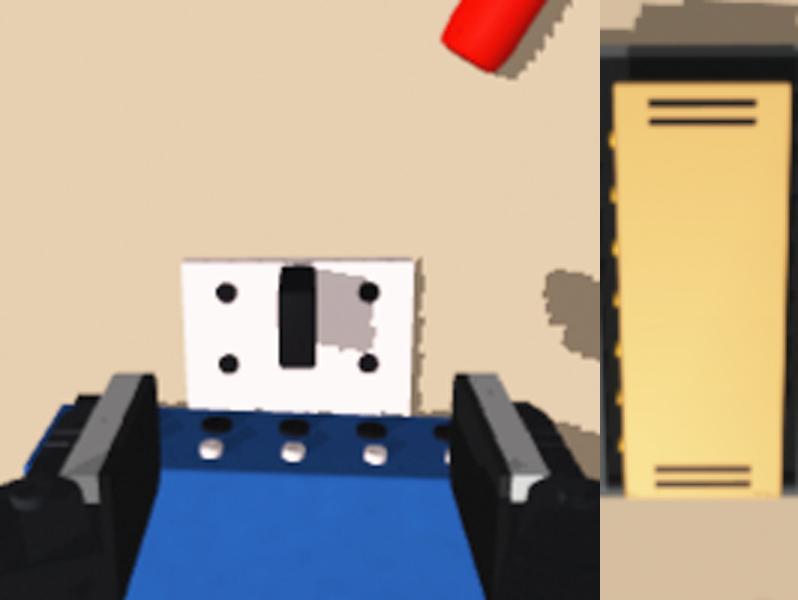

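Long unit is square in its tray. The plate is straight in the view, with grip top centre about (297,327), plate front corners (182,262),(415,260), and the screwdriver handle clear by about 10 mm to the right.

Run:
```python
from fit import *
from plan import plan
d=load('w11'); m=lambda x,y:((x+.5)/3+162-.5,(y+.5)/3+107-.5)
p,e,W=fit(d,[m(182,262),m(415,260)],[(-60,-45),(-60,45)],8); print('plate',np.round(p,3),round(e,1))
c,s=np.cos(p[2]),np.sin(p[2]); print('grip from plate',p[:2]-45*np.array([c,s]))
for q in [(281,287),(315,287),(316,368),(279,368),(297.5,327)]: print(np.round(ray(d,*m(*q),44)[:2],1))
print('driver',ray(d,*m(442,42),10)[:2],ray(d,*m(495,72),10)[:2])
```

```text
plate [ 5.51327e+02 -4.20160e+01  1.38000e-01] 0.4
grip from plate [506.75270809 -48.19182056]
[491.8 -56.1]
[490.3 -44.4]
[520.4 -40. ]
[522.1 -53.2]
[505.8 -48.5]
driver [403.09061304  -9.29738111] [411.07865045  11.66493936]
```

```bash
python3 -c "
from plan import *
plan([(506.3,-48.4,110,1.708,60,3),(506.3,-48.4,50,1.708,60,3),(506.3,-48.4,13,1.708,60,3)],60)"
```

```text
now [467.8 -50.  190. ] psi 1.7 F [1.1 0.6 0.3] w 51.2 t 26.2
[[[-0.0128,-0.0011,0.0267],[-0,0,-0.003],60],[[-0.0128,-0.0012,0.0267],[-0,0,-0.003],60],[[-0.0128,-0.0012,0.0267],[-0,0,-0.003],60],[[0,0,0.02],[0,0,0],60],[[0,0,0.02],[0,0,0],60]]
[[[0,0,0.02],[0,0,0],60],[[0,0,0.0123],[0,0,0],60],[[0,0,0.0123],[0,0,0],60],[[0,0,0.0123],[0,0,0],60],[[0,0,0],[0,0,0],60]]
```

Emit:
{"method": "apply_moves", "body": {
  "commands": [
    [[-0.0128,-0.0011,0.0267],[0,0,-0.003],60],
    [[-0.0128,-0.0012,0.0267],[0,0,-0.003],60],
    [[-0.0128,-0.0012,0.0267],[0,0,-0.003],60],
    [[0,0,0.02],[0,0,0],60],
    [[0,0,0.02],[0,0,0],60]
  ]
}}

```text
t: 26.7
position: [506.3, -48.4, 68.5]
orientation: [-0.0, -0.069, 0.998, 0.0]
force: [-0.7, 0.0, -0.2]
gripper_width: 51.2
```

Emit:
{"method": "apply_moves", "body": {
  "commands": [
    [[0,0,0.02],[0,0,0],60],
    [[0,0,0.0125],[0,0,0],60],
    [[0,0,0.0125],[0,0,0],60],
    [[0,0,0.0115],[0,0,0],60],
    [[0,0,0],[0,0,0],60]
  ]
}}

```text
t: 27.2
position: [505.6, -47.7, 11.9]
orientation: [-0.001, -0.07, 0.998, 0.0]
force: [0.6, -0.4, 0.1]
gripper_width: 51.3
```

Emit:
{"method": "apply_moves", "body": {
  "commands": [
    [[0,0,0],[0,0,0],40],
    [[0,0,0],[0,0,0],25],
    [[0,0,0],[0,0,0],0],
    [[0,0,0],[0,0,0],0],
    [[0,0,0],[0,0,0],0]
  ]
}}

```text
t: 27.7
position: [507.0, -47.7, 14.2]
orientation: [0.001, -0.07, 0.998, -0.0]
force: [-1.6, 0.2, 6.3]
gripper_width: 13.1
```

Emit:
{"method": "apply_moves", "body": {
  "commands": [
    [[0,0,0],[0,0,0],0],
    [[0.003,0,0],[0,0,0],0],
    [[0.006,0,0],[0,0,0],0],
    [[0.01,0,0],[0,0,0],0],
    [[0.01,0,0],[0,0,0],0]
  ]
}}

```text
t: 28.2
position: [479.2, -51.7, 14.3]
orientation: [0.002, -0.071, 0.998, -0.0]
force: [6.1, 0.7, 2.8]
gripper_width: 12.6
```

Emit:
{"method": "apply_moves", "body": {
  "commands": [
    [[0.012,0,0],[0,0,0],0],
    [[0.012,0,0],[0,0,0],0],
    [[0.012,0,0],[0,0,0],0],
    [[0.012,0,0],[0,0,0],0],
    [[0.008,0,0],[0,0,0],0]
  ]
}}

```text
t: 28.7
position: [422.4, -59.7, 14.2]
orientation: [0.001, -0.07, 0.998, -0.0]
force: [6.3, 2.1, 11.9]
gripper_width: 12.9
```

Emit:
{"method": "apply_moves", "body": {
  "commands": [
    [[0.003,0,0],[0,0,0],0],
    [[0,0,0],[0,0,0],0],
    [[0,0,0],[0,0,0],0],
    [[0,0,0],[0,0,0],0],
    [[0,0,0],[0,0,0],0]
  ]
}}

```text
t: 29.2
position: [419.2, -60.2, 14.2]
orientation: [0.0, -0.07, 0.998, -0.0]
force: [-3.1, -0.1, 10.7]
gripper_width: 13.3
```

```bash
python3 -c "
from plan import *
plan([],0); d=shot('wrist','w12'); s=shot('side','s12'); a=s['image'][120:320,150:350]
cv2.imwrite('pics/w12b.png',np.hstack([cv2.resize(a,(400,400),interpolation=cv2.INTER_CUBIC),cv2.resize(d['image'][100:384,114:398],(400,400))]))"
```

```text
now [419.2 -60.2  14.2] psi 1.711 F [-3.1 -0.1 10.7] w 13.3 t 29.2
```

View pics/w12b.png

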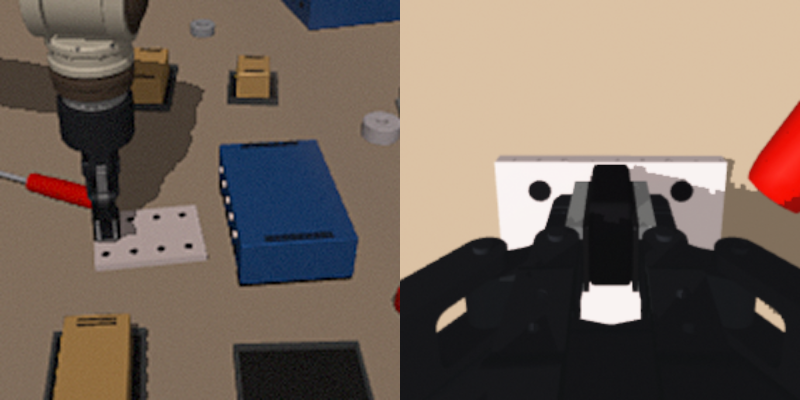

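The plate is fully clear of the bank, which hasn't moved. Next is lifting, then carrying.

Emit:
{"method": "apply_moves", "body": {
  "commands": [
    [[0,0,-0.005],[0,0,0],0],
    [[0,0,-0.015],[0,0,0],0],
    [[0,0,-0.03],[0,0,0],0],
    [[0,0,-0.03],[0,0,0],0],
    [[0,0,-0.03],[0,0,0],0]
  ]
}}

```text
t: 29.8
position: [418.3, -59.9, 124.0]
orientation: [-0.001, -0.07, 0.998, 0.0]
force: [0.3, -0.6, -1.5]
gripper_width: 13.4
```

```bash
python3 -c "
from plan import *
plan([(611,-247,120,0.028,0,13)],0)"
```

```text
now [418.3 -59.9 124. ] psi 1.711 F [ 0.3 -0.6 -1.5] w 13.4 t 29.8
[[[-0.0127,-0.0163,0.0003],[-0,-0,0.129],0],[[-0.0147,-0.0146,0.0003],[-0,-0,0.129],0],[[-0.0164,-0.0125,0.0003],[-0,-0,0.129],0],[[-0.0179,-0.0103,0.0003],[-0,-0,0.129],0],[[-0.0191,-0.0079,0.0003],[-0,-0,0.129],0]]
[[[-0.0199,-0.0054,0.0003],[-0,-0,0.129],0],[[-0.0205,-0.0028,0.0003],[-0,-0,0.129],0],[[-0.0207,-0.0001,0.0003],[-0,-0,0.129],0],[[-0.0205,0.0026,0.0003],[-0,-0,0.129],0],[[-0.02,0.0052,0.0003],[-0,-0,0.129],0]]
[[[-0.0192,0.0077,0.0003],[-0,-0,0.129],0],[[-0.018,0.0101,0.0003],[-0,-0,0.129],0],[[-0.0165,0.0124,0.0003],[-0,-0,0.129],0],[[0,0,0],[0,0,0],0],[[0,0,0],[0,0,0],0]]
```

Emit:
{"method": "apply_moves", "body": {
  "commands": [
    [[-0.0125,-0.0165,0],[0,0,0.13],0],
    [[-0.0145,-0.0145,0],[0,0,0.13],0],
    [[-0.0165,-0.0125,0],[0,0,0.13],0],
    [[-0.018,-0.0105,0],[0,0,0.13],0],
    [[-0.019,-0.008,0],[0,0,0.13],0]
  ]
}}

```text
t: 30.3
position: [492.9, -132.9, 122.8]
orientation: [-0.001, 0.254, 0.967, -0.0]
force: [0.0, 0.1, -1.4]
gripper_width: 13.3
```

Emit:
{"method": "apply_moves", "body": {
  "commands": [
    [[-0.02,-0.0055,0],[0,0,0.13],0],
    [[-0.0205,-0.003,0],[0,0,0.13],0],
    [[-0.0205,0,0],[0,0,0.13],0],
    [[-0.0205,0.0025,0],[0,0,0.13],0],
    [[-0.02,0.005,0],[0,0,0.13],0]
  ]
}}

```text
t: 30.8
position: [566.3, -205.3, 122.6]
orientation: [-0.001, 0.55, 0.835, -0.0]
force: [0.2, -0.2, -1.4]
gripper_width: 13.2
```

Emit:
{"method": "apply_moves", "body": {
  "commands": [
    [[-0.019,0.0075,0],[0,0,0.129],0],
    [[-0.018,0.01,0],[0,0,0.129],0],
    [[-0.0165,0.0125,0],[0,0,0.127],0],
    [[0,0,0],[0,0,0],0],
    [[0,0,0],[0,0,0],0]
  ]
}}

```text
t: 31.3
position: [609.8, -248.0, 122.3]
orientation: [-0.001, 0.697, 0.717, -0.0]
force: [-0.8, 0.2, -0.9]
gripper_width: 13.0
```

```bash
python3 -c "
from plan import *
d=shot('wrist','w13'); plan([(611,-247,60,.028,0,3)],0)
cv2.imwrite('pics/w13b.png',cv2.resize(d['image'],(800,600),interpolation=cv2.INTER_CUBIC))"
```

```text
now [ 609.7 -247.8  122.7] psi 0.029 F [-0.1  0.4 -2. ] w 13.1 t 31.35
[[[0.0002,0.0005,0.0209],[-0.001,-0,0],0],[[0.0002,0.0005,0.0209],[-0.001,-0,0],0],[[0.0002,0.0004,0.0209],[-0.001,-0,0],0],[[0,0,0],[0,0,0],0],[[0,0,0],[0,0,0],0]]
```

View pics/w13b.png

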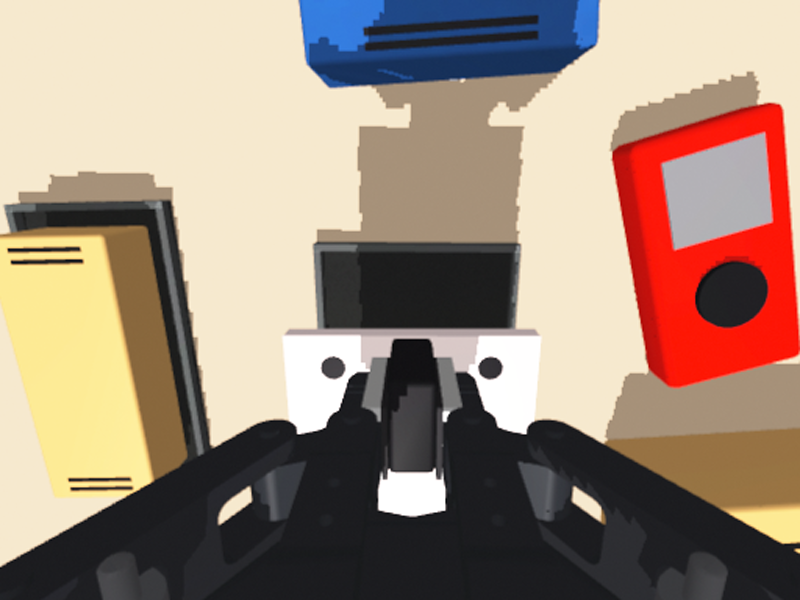

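Tray far edge runs (314,243)-(521,244); the plate's near edge is (284,335)-(541,335).

Run:
```python
from fit import *
d=load('w13'); m=lambda L:[((x+.5)*.64-.5,(y+.5)*.64-.5) for x,y in L]
for n,L,a,h,z in(('tray',[(314,243),(521,244)],59,74,10),('plate',[(284,335),(541,335)],45,60,116.5)):
    p,e,W=fit(d,m(L),[(-a,h),(a,h)],z); print(n,np.round(p,3),round(e,1), W[:,:2].mean(0)-h*np.array([-np.sin(.028),np.cos(.028)]))
```

```text
tray [ 6.13859e+02 -2.91743e+02  2.30000e-02] 0.4 [ 614.22172465 -291.73369822]
plate [ 6.11454e+02 -2.94047e+02  2.80000e-02] 0.0 [ 611.43059381 -294.04795962]
```

Emit:
{"method": "apply_moves", "body": {
  "commands": [
    [[0.002,0.002,0.01],[0,0,0],0],
    [[0,0,0.025],[0,0,0],0],
    [[0,0,0.03],[0,0,0],0],
    [[0,0,0.02],[0,0,0],0],
    [[0,0,0.01],[0,0,0],0]
  ]
}}

```text
t: 31.85
position: [610.9, -245.0, 25.5]
orientation: [-0.002, 0.697, 0.717, -0.001]
force: [-0.5, 0.3, -1.2]
gripper_width: 12.9
```

Emit:
{"method": "apply_moves", "body": {
  "commands": [
    [[0,0,0.003],[0,0,0],0],
    [[0,0,0.002],[0,0,0],0],
    [[0,0,0],[0,0,0],0],
    [[0,0,0],[0,0,0],0],
    [[0,0,0],[0,0,0],0]
  ]
}}

```text
t: 32.35
position: [612.8, -246.3, 24.2]
orientation: [0.001, 0.698, 0.716, 0.0]
force: [-0.1, -0.7, -1.2]
gripper_width: 13.1
```

Emit:
{"method": "apply_moves", "body": {
  "commands": [
    [[0,0,0.002],[0,0,0],0],
    [[0,0,0.0015],[0,0,0],0],
    [[0,0,0],[0,0,0],0],
    [[0,0,0],[0,0,0],0],
    [[0,0,0],[0,0,0],0]
  ]
}}

```text
t: 32.85
position: [612.4, -246.2, 19.8]
orientation: [0.0, 0.698, 0.716, -0.0]
force: [-0.7, 0.1, -1.3]
gripper_width: 12.9
```

Emit:
{"method": "apply_moves", "body": {
  "commands": [
    [[0,0,0.001],[0,0,0],0],
    [[0,0,0],[0,0,0],0],
    [[0,0,0.0005],[0,0,0],0],
    [[0,0,0],[0,0,0],0],
    [[0,0,0],[0,0,0],0]
  ]
}}

```text
t: 33.35
position: [612.5, -246.2, 18.4]
orientation: [0.0, 0.698, 0.716, 0.0]
force: [-0.1, -0.1, -0.6]
gripper_width: 12.5
```

Emit:
{"method": "apply_moves", "body": {
  "commands": [
    [[0,0,0.0006],[0,0,0],0],
    [[0,0,0],[0,0,0],0],
    [[0,0,0.0006],[0,0,0],0],
    [[0,0,0],[0,0,0],0],
    [[0,0,0],[0,0,0],0]
  ]
}}

```text
t: 33.85
position: [612.5, -246.2, 18.3]
orientation: [0.0, 0.698, 0.716, 0.0]
force: [-3.6, 1.2, 8.6]
gripper_width: 13.4
```

Emit:
{"method": "apply_moves", "body": {
  "commands": [
    [[0,0,0],[0,0,0],25],
    [[0,0,0],[0,0,0],35],
    [[0,0,0],[0,0,0],50],
    [[0,0,0],[0,0,0],60],
    [[0,0,-0.005],[0,0,0],60]
  ]
}}

```text
t: 34.35
position: [612.0, -246.0, 21.3]
orientation: [-0.001, 0.698, 0.716, -0.0]
force: [-0.5, 0.0, -0.2]
gripper_width: 51.0
```

Emit:
{"method": "apply_moves", "body": {
  "commands": [
    [[0,0,-0.02],[0,0,0],60],
    [[0,0,-0.04],[0,0,0],60],
    [[0,0,-0.045],[0,0,0],60],
    [[0,0,-0.045],[0,0,0],60],
    [[0,0,-0.035],[0,0,0],60]
  ]
}}

```text
t: 34.85
position: [612.5, -246.2, 210.7]
orientation: [0.001, 0.698, 0.716, 0.001]
force: [0.4, -1.2, 0.3]
gripper_width: 51.2
```

Emit:
{"method": "apply_moves", "body": {
  "commands": [
    [[0.01,-0.045,-0.01],[0,0,0],60],
    [[0.01,-0.045,-0.01],[0,0,0],60],
    [[0.01,-0.045,-0.01],[0,0,0],60],
    [[0.01,-0.045,-0.01],[0,0,0],60],
    [[0,-0.03,0],[0,0,0],60]
  ]
}}

```text
t: 35.35
position: [399.3, -210.9, 249.3]
orientation: [0.001, 0.698, 0.717, 0.0]
force: [-0.6, -0.7, 1.2]
gripper_width: 51.1
```

Emit:
{"method": "apply_moves", "body": {
  "commands": [
    [[0.02,-0.02,0],[0,0,0],60],
    [[0,0,0],[0,0,0],60],
    [[0,0,0],[0,0,0],60],
    [[0,0,0],[0,0,0],60],
    [[0,0,0],[0,0,0],60]
  ]
}}

```text
t: 35.85
position: [381.5, -192.5, 246.8]
orientation: [-0.0, 0.698, 0.716, -0.0]
force: [0.5, 0.1, -0.6]
gripper_width: 51.3
```

```bash
python3 -c "
from plan import *
plan([],60); d=shot('top','t14'); s=shot('side','s14')
a=cv2.resize(d['image'][115:245,110:400],(800,359),interpolation=cv2.INTER_CUBIC); b=cv2.resize(s['image'][140:384,150:400],(246,240))
b2=cv2.resize(load('w13')['img'][:10,:10],(1,1)); pad=np.zeros((240,800,3),np.uint8); pad[:,:246]=b
cv2.imwrite('pics/f.png',np.vstack([np.clip(a*1.4,0,255).astype('uint8'),pad]))"
```

```text
now [ 381.5 -192.5  246.8] psi 0.027 F [ 0.5  0.1 -0.6] w 51.3 t 35.85
```

View pics/f.png

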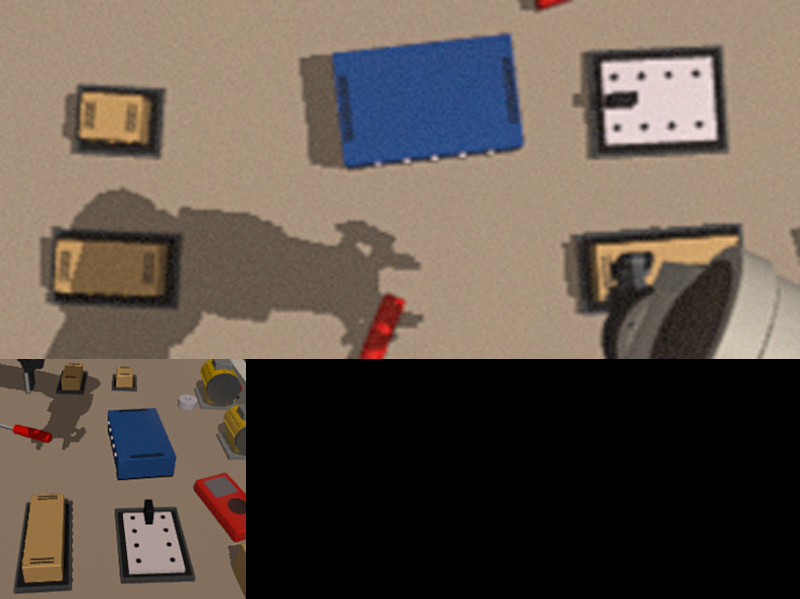

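All four items lie square in their trays, and the bank corners match the first picture within about half a pixel. I'm handing in.

```bash
python3 -c "
from station import r
print(r.job_done(), r.get_state()['t'])"
```

```text
the job is handed in; nothing more can be done
the job is handed in; nothing more can be done
```

The job is done and handed in at about 36 s of arm time, well under the 128 s limit; no verdict was reported.

- **Units:** I took the short, mid and long units off from the top, one at a time. Each was set down in its own tray until I felt light contact (about 9–15 N), then released.
- **Plate:** With all three away, I drew it 88 mm level along its own axis. I then lifted it, turned it and laid it grip up in the widest tray.
- **Final check:** The last top and side pictures show all three units and the plate flat and square inside the tray rims. The gripper was well clear and reading no contact. The two load-bank corners I compared with the first picture match within about half a pixel (roughly 2 mm).
- **Disagreements:** The cameras differed by up to about 4 mm on tray positions, within the 10 mm clearance per side. The held long unit hid its tray from the wrist camera, so I placed it using the first top and side pictures. The arm partly covers that tray in the last top view, but the side view and a wrist view taken after release both show the unit seated.

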